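Wash the bush and hang up the tongs

TASK

Take the sprung tongs from the tool caddy, use them to lift the small plain bush out of the parts tray and set it down on the floor of the wire basket in the wash tank, then hang the tongs by their own hook over the wash tank's rim, arms inside the tank and hook lip outside. The bush is oily, so touch it with nothing but the tongs; do not drop the bush or the tongs, and leave all the other things where they are.

Things in the scene. Friction and masses are not known exactly. Their poses are not given: they have to be found in the camera images.
- tongs_grip (a point): Sprung steel tongs, 168 mm tall, about 90 g, hanging upright on the caddy's rim. Axes: z up to the bow, y across the arms, x to the side where the hook stands out. Point: midway between the black finger grips (40 mm tall, 16 mm wide in x), 45 mm below the top of the bow, nothing above it. Width over the grips here: 43.5 mm at rest, 35 mm when the jaws hold 20 mm, 30 mm with the jaws shut.
- leaf_left (a joint): Closing angle of one tong arm about its hinge in the bow, 42 mm above tongs_grip; the other mirrors it. 0 open at rest, 0.10 jaws 20 mm apart, 0.16 shut. 1 mm of squeeze at tongs_grip shuts the jaws by 4 mm. Springs open it: 3 N on each grip at first, 8 N at 0.10. Under 42 mm over the grips the springs keep the tongs in the fingers; at 45 mm they are free. 20 to 30 N grips a part well.
- tongs_jaws (a point): Point midway between the tongs' jaws, 114 mm below tongs_grip, same axes. Each jaw is a flat plate 18 mm tall (9 mm above and below this point), 14 mm wide in x, 4 mm thick; clear gap between them in y 53 mm at rest, 20 mm at 35 mm over the grips. Outside the jaws the arms reach 31 mm either side of this point at rest.
- tongs_hook (a point): The hook's seat: underside of the hook's top, 42 mm below and 11 mm to +x of tongs_grip, same axes; the top slopes down 3 mm towards the lip, so that the rim settles against the arms. The throat is open downward, 16 mm wide in x: from the arms' front edges (7 mm to +x of tongs_grip) to the inside of the hook lip (23 mm to +x). The hook is 16 mm wide in y.
- tongs_lip (a point): Low in the down-turned lip of the tongs' hook, 24.5 mm to +x of tongs_grip and 63 mm below it; the lip's end is 2.5 mm lower. Same axes.
- tank: Open sheet-metal wash tank, fixed, empty. Origin: centre of its underside, z up. 200 mm in x by 280 mm in y; inner floor 4 mm and top of the rim 130 mm above the origin. Walls 4 mm thick, with a rolled rim 8 mm thick all round, its centre line 98 mm from the origin in x and 138 mm in y. Rod handles stand out 28 mm from the two short (y) ends at 85 mm height.
- basket_floor (a point): Wire basket, fixed in the tank by two pairs of 12 mm straps over the tank's long rims, 35 mm either side of this point in y (they add 2 mm to the rim). Point: centre of its floor's upper face, 58 mm above the tank's underside, axes as the tank's. Inside 144 mm in x by 104 mm in y; walls rise 54 mm above the floor, straps 74 mm. It may stand nearer either end of the tank.
- race_c (a point): Centre of a steel bearing race (ring) 52 mm across and 16 mm tall, lying on the basket's floor. Stays there.
- caddy: Grey sheet-metal tool caddy, fixed. Origin: centre of its underside. 110 mm in x by 140 mm in y, rim top 120 mm up, rim rolled 8 mm thick. The tongs hang over its -x wall, arms inside, hook lip outside. A brush and a scraper stand in its +x half (29 mm to +x of the origin), up to 171 mm high.
- tray: Grey parts tray, fixed. Origin: centre of its underside. 150 by 150 mm, walls 3 mm thick and 24 mm high, inner floor 3 mm up. Four parts stand in it about 33 mm from the centre in x and y, one to a quarter; which is where varies.
- bush_c (a point): Centre of the bush: plain steel sleeve, 20 mm across and 30 mm tall, standing on end in the tray; 30 to 65 g. Its dark bore shows on top.
- bearing_c (a point): Centre of a ball bearing 43 mm across and 13 mm tall, lying in the tray. Stays there.
- bolt_c (a point): Centre of a hex bolt standing on its head (29 mm across, 10 mm tall), shank 16 mm across, 46 mm tall in all, in the tray. Stays there.
- nut_c (a point): Centre of a hex nut 38 mm across the corners and 18 mm tall, lying in the tray. Stays there.
- oil_bottle_c (a point): Centre of a white oil bottle 60 mm across and 165 mm tall, standing. Stays there.
- grease_tin_c (a point): Centre of a closed grease tin 84 mm across and 75 mm tall. Stays there.
- key_bar_c (a point): Centre of a dark square steel bar 20 by 80 by 20 mm lying along its y. Stays there.
- big_bearing_c (a point): Centre of a large bearing 100 mm across and 25 mm tall, lying flat. Stays there.

How it is judged:
By the outcome, as a careful person would: the job done as asked, in the order asked, and still so for the second after the job is handed in, with the robot touching nothing.
It also fails if it takes over 58 s, if anything falls off the work surface, if the arm or the gripper's body presses on something with over 40 N, if the wrist force passes 120 N, or if a joint passes its speed limit or range.

ROBOT

A 7-joint arm with a two-finger parallel gripper is mounted at the origin on the work surface. World frame = base frame: x ahead of the robot, y to its left, z up, the work surface at z = 0. Lengths are in m, angles in rad, forces in N, time in s.
With the tool pointing down it reaches from about 0.425 to 0.925 m from the base axis. Payload 6.8 kg.
Tool frame: the origin (TCP) lies on the front face of the gripper's body, between the roots of the fingers; the fingertips stand 73 mm ahead of it and the grasp point (between the pads) lies 54 mm ahead of it; z points along the fingers, x is the direction in which the jaws open and shut, and the axes are right-handed (so a half turn about z gives the same grasp; the last joint's range is limited). The gripper opens to 85 mm and grips with 20 to 120 N. Pads are 22 mm wide; open, the fingers measure 114 mm over their backs; the gripper's body (76 mm by 85 mm) begins 54 mm behind the grasp point. The pads swing forward as they close: fully open they stand 13 mm farther back than shut.
Start: joints at [-1.44, 0.477, 0.022, 1.555, -0.011, 1.109, -0.083], TCP at [0.16, 0.656, 0.304] pointing down, gripper open.
Joint ranges: [-2.96, 2.96], [-0.34, 2.1], [-1.41, 1.46], [0.24, 2.44], [-1.37, 4.51], [0.17, 1.92], [-2.96, 2.96]. Speed limits (rad/s): [2.39, 2.39, 3.14, 3.14, 3.14, 3.14, 3.14].

INTERFACE

Orientations are given as a unit quaternion [w, x, y, z].
In Python, from station import get_obs, read_camera, hand_in gives the robot as it stands. The module is installed in compiled form; this text tells all that it offers.
- The arm moves only by the shell command python3 -m creep 'ROWS' [FORCE]. ROWS is JSON, a list that holds one entry, the list of rows, each a list of 7 numbers: the turn, a rotation vector about the tool's x, y, z in rad, then the shift along the tool's x, y, z in m, then the finger opening in m, from 0 to 0.0854. A call has 1 to 20 rows; each row shifts and turns the pose as measured when the row begins, along the tool's axes as they then stand; what a row does not reach is not made up. A row lasts 1/12 s, in which the tool goes at most 41.7 mm and 7.16 degrees, less where a joint would pass 70% of its speed; a pose out of reach is approached as far as the arm can. A call is refused whole if a number of a shift passes 0.0417 or a number of a turn 0.125, either way. A call with a gripper value outside its range is refused whole. The fingers move at their own pace and stop on an object; FORCE is the grip in N (left out, the last holds). Time passes only in rows, so rows that do not move let the fingers close. It gives the time, the measured TCP pose, the force and the opening at its end, in the units of the state.
- get_obs(): the state, without advancing time (a new reading comes with each control period).
- read_camera(name): name is "side" or "top"; returns a dict with "color" (400x640x3 uint8, red, green, blue), "range_z" (400x640 float32, m along the optical axis (not along the pixel's ray), 0 where there is no reading), "fovy" (degrees; the focal length in pixels is half the picture's height over the tangent of half this angle, whatever the lens; pixels are square), "cx", "cy" (the principal point, pixels), "rvec" (rotation vector, rad) and "tvec" (3), from world to camera coordinates, as OpenCV has them. Camera axes: x right, y down, z forward; pixel columns grow to the right and rows downward; lengths in m; the calibration is good to about 2 mm. A picture is of the moment at which its call begins.
- hand_in(): hands the job in, once; it reports no verdict.
The state is a dict: "t": time; "q": joint angles; "joint_vel": joint speeds; "joint_torque": joint torques, N m; "eef_pos": TCP position; "tool_rot": TCP orientation; "contact_force": force on the tool from outside, world axes, zero at the start; "torque": the same for the moment, N m; "gripper_width": opening from 0.0 (shut) to 1.0 (fully open).
Only numpy, scipy, OpenCV 4.12 (cv2) and the standard library are available. Lean on these libraries where they do the work, as an engineer would, in place of code of your own. Each camera call takes 0.05 s, during which the arm holds its last target.

## Working session

There is one attempt and no reset: what is moved stays moved. The work goes in short steps, Python scripts to look and compute and a shell command to move; the robot and the scene stay as the last step left them, time stands still between calls to the robot, and variables do not carry over. Pictures are saved under pics/ and viewed, and the job is handed in when it is done.

```bash
mkdir -p pics; ls; python3 - <<'E'
from station import *
import cv2,numpy as np
print(get_obs())
for n in ("top","side"):
    c=read_camera(n); cv2.imwrite(f"pics/{n}0.png",c["color"][:,:,::-1]); np.savez(f"{n}0.npz",**c)
    print(n,c["fovy"],c["cx"],c["cy"],c["rvec"],c["tvec"],c.keys())
E
```

```text
pics
{'t': 0.0, 'q': array([-1.44011576,  0.47780455,  0.0223456 ,  1.55643073, -0.01153055,
        1.10927124, -0.08310106]), 'joint_vel': array([-0.001685  , -0.0014667 , -0.00058098,  0.00021369, -0.0006631 ,
        0.00023054, -0.0002126 ]), 'joint_torque': array([-5.42826238e-04, -5.96449935e+01,  1.60802353e+00, -2.81188345e+01,
        1.25693937e-02,  9.38212004e-03, -2.08695823e-06]), 'eef_pos': array([0.15954473, 0.655417  , 0.30293145]), 'tool_rot': array([ 5.93172895e-04,  7.86293560e-01,  6.17852442e-01, -6.67537740e-04]), 'contact_force': array([ 0.25364711, -0.16295635, -0.37277744]), 'torque': array([ 0.00254352, -0.00527828,  0.03009215]), 'gripper_width': 1.005280408460437}
top 51.473290707140066 320.05041772014675 191.94061406138846 [ 2.18847024 -2.14374604  0.13297803] [0.00266734 0.55032343 1.3211628 ] dict_keys(['color', 'range_z', 'fovy', 'cx', 'cy', 'rvec', 'tvec'])
side 45.65233824575827 316.09144701048444 203.92232169013636 [ 0.17206067 -2.82686468  1.22400745] [0.53337255 0.14052565 1.27761385] dict_keys(['color', 'range_z', 'fovy', 'cx', 'cy', 'rvec', 'tvec'])
```

View pics/top0.png

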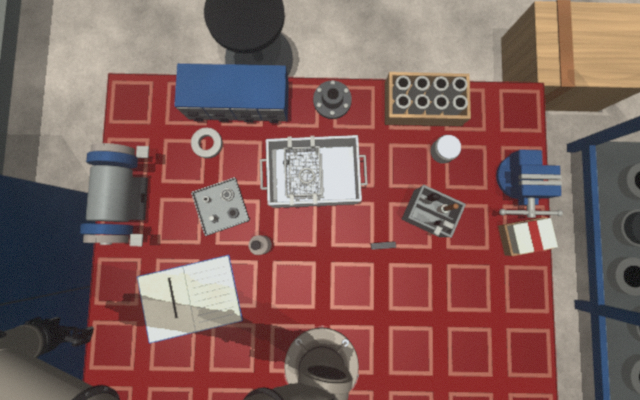

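View pics/side0.png

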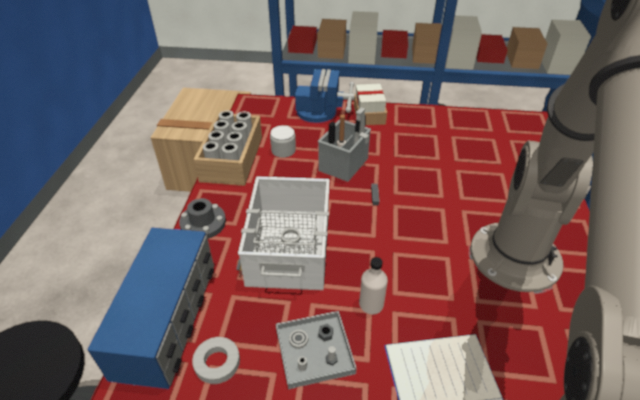

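```bash
cat > h.py <<'E'
import numpy as np,cv2
def load(f): return dict(np.load(f))
def cal(c):
    h=c["color"].shape[0]; f=h/2/np.tan(np.radians(float(c["fovy"]))/2)
    R=cv2.Rodrigues(c["rvec"])[0]; return f,float(c["cx"]),float(c["cy"]),R,c["tvec"].reshape(3)
def ray(c,u,v):
    f,cx,cy,R,t=cal(c); d=R.T@np.array([(u-cx)/f,(v-cy)/f,1.]); return -R.T@t,d
def onz(c,u,v,z):
    o,d=ray(c,u,v); return o+d*(z-o[2])/d[2]
def cloud(c):
    f,cx,cy,R,t=cal(c); Z=c["range_z"]; v,u=np.indices(Z.shape)
    P=np.stack([(u-cx)/f*Z,(v-cy)/f*Z,Z],-1); W=(P-t)@R; W[Z==0]=np.nan; return W
def proj(c,p):
    f,cx,cy,R,t=cal(c); q=R@np.asarray(p)+t; return f*q[0]/q[2]+cx,f*q[1]/q[2]+cy
def crop(c,x0,y0,x1,y1,s,name):
    im=cv2.resize(c["color"][y0:y1,x0:x1,::-1],None,fx=s,fy=s,interpolation=cv2.INTER_CUBIC)
    cv2.imwrite(name,im)
E
python3 - <<'E'
from h import *
t=load("top0.npz");s=load("side0.npz")
for c in (t,s):
    print("cam",ray(c,320,200)); W=cloud(c)
    for v in range(80,400,60): print([np.round(W[v,u],3).tolist() for u in range(110,560,110)])
crop(t,180,120,380,260,4,"pics/c1.png")
crop(t,360,120,500,260,4,"pics/c2.png")
crop(s,220,80,390,300,2.7,"pics/c3.png")
crop(s,260,250,400,400,4,"pics/c4.png")
E
```

```text
cam (array([0.39548598, 0.0233982 , 1.37527361]), array([ 0.09504413, -0.00721427, -0.99563644]))
[[0.924, 0.741, 0.001], [0.88, 0.331, 0.136], [0.936, -0.012, 0.017], [0.905, -0.358, 0.115], [1.124, -1.005, -0.399]]
[[0.714, 0.724, 0.002], [0.716, 0.348, 0.029], [0.708, -0.014, 0.096], [0.722, -0.368, 0.073], [0.939, -1.192, -0.745]]
[[0.497, 0.621, 0.177], [0.519, 0.345, 0.004], [0.515, -0.016, 0.134], [0.533, -0.38, 0.024], [0.623, -1.178, -0.744]]
[[0.316, 0.695, -0.001], [0.323, 0.335, 0.004], [0.33, -0.023, -0.0], [0.337, -0.385, -0.003], [0.344, -0.746, 0.003]]
[[0.125, 0.682, -0.006], [0.134, 0.326, 0.005], [0.139, -0.027, 0.002], [0.146, -0.381, 0.004], [0.152, -0.74, -0.001]]
[[-0.057, 0.664, 0.003], [-0.052, 0.318, 0.001], [0.063, -0.017, 0.341], [-0.042, -0.381, -0.006], [-0.035, -0.732, -0.002]]
cam (array([0.4180523 , 0.89498967, 0.98018195]), array([ 0.08827863, -0.72990731, -0.67792183]))
[[2.096, -1.702, -0.524], [1.543, -2.21, -0.766], [0.566, -0.629, 0.147], [0.084, -1.296, -0.183], [-0.432, -1.303, -0.156]]
[[2.006, -1.354, -0.742], [0.878, -0.287, 0.106], [0.533, -0.316, 0.113], [0.166, -0.51, 0.005], [0.078, 0.114, 0.455]]
[[1.761, -0.826, -0.74], [0.848, -0.123, 0.002], [0.516, -0.164, -0.0], [0.185, -0.201, 0.002], [-0.001, 0.05, 0.251]]
[[1.581, -0.431, -0.746], [0.783, 0.109, 0.003], [0.491, 0.074, 0.002], [0.2, 0.04, 0.004], [-0.074, 0.033, 0.033]]
[[0.915, 0.402, 0.138], [0.733, 0.29, 0.001], [0.471, 0.261, 0.005], [0.212, 0.228, 0.003], [-0.047, 0.197, 0.003]]
[[0.925, 0.469, 0.01], [0.689, 0.441, 0.012], [0.456, 0.407, 0.001], [0.222, 0.383, 0.009], [-0.013, 0.35, 0.001]]
```

View pics/c1.png

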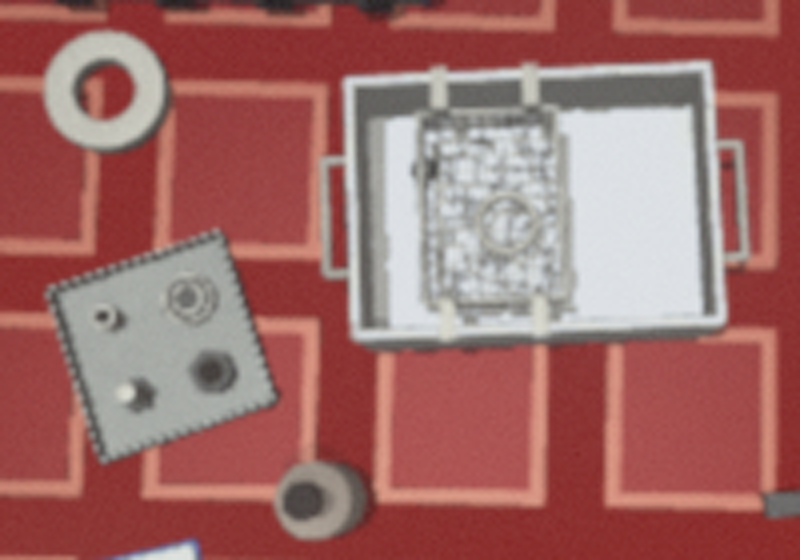

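View pics/c2.png

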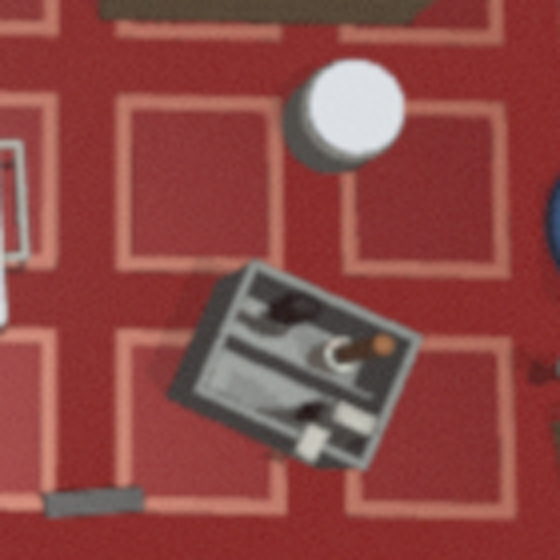

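View pics/c3.png

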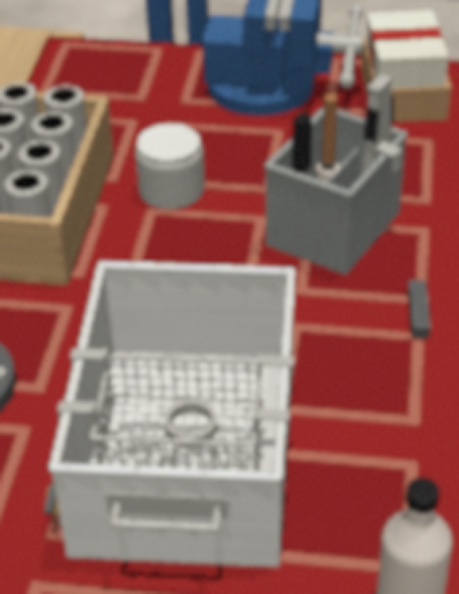

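View pics/c4.png

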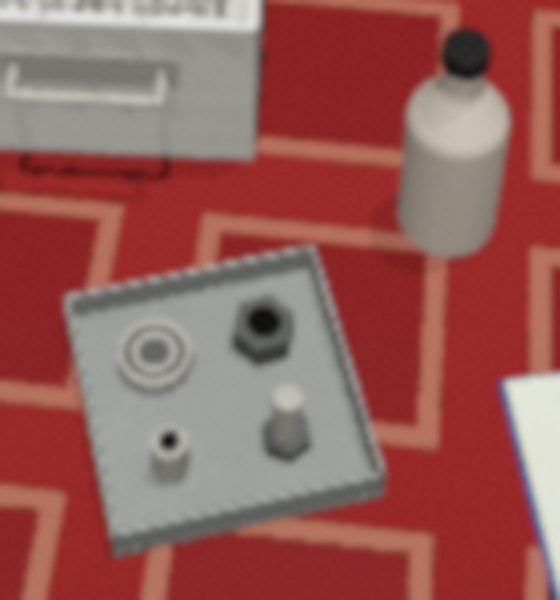

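```bash
python3 - <<'E'
from h import *
t=load("top0.npz");s=load("side0.npz")
W=cloud(t);np.set_printoptions(precision=3,suppress=True)
# caddy rim corners in top crop c2 (scale4, off 360,120)
for p in [(255,265),(420,338),(365,468),(172,395)]:
    print("caddy",onz(t,360+p[0]/4,120+p[1]/4,0.12))
print("tank")
for p in [(345,72),(712,62),(726,327),(350,340)]: # c1 off 180,120
    print(onz(t,180+p[0]/4,120+p[1]/4,0.13))
print("tray")
for p in [(48,290),(220,233),(278,403),(103,462)]:
    print(onz(t,180+p[0]/4,120+p[1]/4,0.024))
# heights near tongs
for v in range(216,236):
    print(v,[int(x) if x==x else 0 for x in (W[v,428:458,2]*1000)])
S=cloud(s)
print("side")
for v in range(104,145):
    print(v,[int(x) if x==x else 0 for x in (S[v,346:374,2]*1000)])
E
```

```text
caddy [ 0.564 -0.302  0.12 ]
caddy [ 0.511 -0.427  0.12 ]
caddy [ 0.412 -0.384  0.12 ]
caddy [ 0.464 -0.238  0.12 ]
tank
[0.702 0.183 0.13 ]
[ 0.716 -0.098  0.13 ]
[ 0.512 -0.111  0.13 ]
[0.496 0.172 0.13 ]
tray
[0.54  0.432 0.024]
[0.59  0.294 0.024]
[0.452 0.241 0.024]
[0.402 0.38  0.024]
216 [4, 2, 6, 4, 1, 0, 1, 8, 4, 8, 14, 19, 32, 38, 47, 54, 58, 65, 72, 79, 80, 22, 30, 40, 0, 60, 71, 80, 93, 103]
217 [2, 10, 2, 8, 3, 8, 3, 4, 2, 4, 3, 0, 11, 17, 33, 33, 46, 47, 55, 68, 78, 81, 76, 48, 53, 67, 80, 85, 98, 105]
218 [0, 3, 1, 2, 7, 4, 2, 3, 0, 6, 1, 1, 3, 5, 14, 15, 26, 36, 44, 52, 61, 64, 72, 79, 78, 78, 82, 92, 101, 116]
219 [6, 7, 0, 3, 9, 4, 8, 4, 7, 5, 8, -1, 3, -1, 0, 1, 9, 19, 25, 38, 41, 51, 56, 64, 75, 76, 81, 92, 109, 119]
220 [1, 3, 3, 3, 3, 1, 6, 6, 146, 154, 167, 172, 178, 180, 5, 193, 201, 210, 208, 22, 28, 34, 50, 62, 70, 81, 90, 100, 118, 119]
221 [0, 4, 4, 99, 111, 120, 126, 142, 151, 163, 166, 174, 180, 177, 187, 194, 207, 210, 207, 209, 206, 41, 55, 67, 75, 82, 96, 103, 118, 121]
222 [78, 88, 98, 106, 118, 126, 128, 148, 155, 165, 170, 178, 178, 187, 192, 197, 
[... 6216 characters left out ...]
3, 114, 116, 119, 116, 123, 124, 117, 117, 110, 107, 99, 115, 109, 106, 82, 2, 0, 3, 4]
140 [46, 85, 77, 72, 66, 66, 58, 54, 57, 113, 111, 114, 121, 116, 118, 117, 111, 105, 101, 94, 109, 110, 104, 75, 4, 1, 0, 6]
141 [83, 79, 75, 70, 65, 61, 57, 50, 52, 107, 108, 119, 121, 121, 116, 109, 108, 100, 99, 91, 109, 105, 100, 72, 5, 3, 2, 1]
142 [78, 76, 72, 64, 60, 55, 53, 50, 51, 106, 117, 121, 118, 118, 108, 106, 101, 97, 96, 87, 107, 98, 76, 70, 8, 3, 5, 5]
143 [77, 68, 68, 60, 55, 54, 45, 43, 49, 99, 123, 122, 120, 107, 109, 100, 97, 92, 90, 83, 99, 73, 70, 61, 6, 3, 4, 5]
144 [72, 65, 61, 58, 50, 48, 42, 40, 40, 122, 123, 120, 115, 108, 103, 102, 94, 90, 85, 80, 73, 70, 66, 62, 0, 4, -2, 4]
```

```bash
python3 - <<'E'
from h import *
np.set_printoptions(precision=4,suppress=True)
t=load("top0.npz");s=load("side0.npz")
T=cloud(t);S=cloud(s)
def rect(P):
    (c,sz,a)=cv2.minAreaRect((P[:,:2]*1000).astype(np.float32)); return np.round(c,1),np.round(sz,1),round(a,1)
P=T[205:245,428:458].reshape(-1,3);P=P[(P[:,2]>.2)]
print("bow top",len(P),P.mean(0),rect(P),np.cov(P[:,:2].T)*1e6)
print(P[:,:2].min(0),P[:,:2].max(0))
Q=S[100:116,352:374].reshape(-1,3);Q=Q[(Q[:,2]>.202)]
print("bow side",len(Q),Q.mean(0),rect(Q))
# caddy rim
for n,C,sl in(("top",T,np.s_[175:245,395:470]),("side",S,np.s_[90:185,310:375])):
    C=C[sl].reshape(-1,3); C=C[(C[:,2]>.113)&(C[:,2]<.127)]
    print(n,"rim",len(C),C.mean(0),rect(C))
# tank rim
C=T[125:215,255:375].reshape(-1,3);C=C[(C[:,2]>.12)&(C[:,2]<.14)];print("tank top",rect(C),len(C))
C=S[165:300,230:335].reshape(-1,3);C=C[(C[:,2]>.12)&(C[:,2]<.14)];print("tank side",rect(C),len(C))
# tray
C=T[170:240,185:255].reshape(-1,3);k=(C[:,2]>.018)&(C[:,2]<.03);print("tray top",rect(C[k]))
C=S[305:395,270:360].reshape(-1,3);k=(C[:,2]>.018)&(C[:,2]<.03);print("tray side",rect(C[k]))
# parts
for n,C in(("T",T[170:240,185:255]),("S",S[305:395,270:360])):
    C=C.reshape(-1,3);
    inn=(C[:,0]>.42)&(C[:,0]<.57)&(C[:,1]>.26)&(C[:,1]<.42)
    for lo,hi in((.03,.06),(.012,.06)):
        P=C[inn&(C[:,2]>lo)&(C[:,2]<hi)]
        d=np.abs(P[:,None,:2]-P[None,:,:2]).max(-1)<.006
        from scipy.sparse.csgraph import connected_components as cc
        k,l=cc(d)
        for i in range(k):
            if (l==i).sum()>4: print(n,lo,(l==i).sum(),P[l==i].mean(0),P[l==i].max(0)-P[l==i].min(0))
E
```

```text
bow top 58 [ 0.4474 -0.3483  0.2077] (array([ 446.7, -349.3]), array([31. , 14.5]), 68.8) [[28.5077 24.9509]
 [24.9509 76.5016]]
[ 0.4357 -0.365 ] [ 0.458 -0.334]
bow side 39 [ 0.4443 -0.3445  0.2087] (array([ 443.4, -347.9]), array([34. , 15.6]), 69.5)
top rim 472 [ 0.4868 -0.3424  0.1198] (array([ 488. , -340.6]), array([144. , 124.4]), 66.1)
side rim 498 [ 0.506  -0.334   0.1201] (array([ 505.4, -362.8]), array([191.1, 520.2]), 7.7)
tank top (array([609.1,  36.5]), array([209.8, 283.8]), 3.7) 950
tank side (array([606.5,  38.4]), array([210.1, 286.9]), 3.7) 1339
tray top (array([500.2, 339.8]), array([150.4, 151. ]), 20.5)
tray side (array([497.9, 341.2]), array([150.4, 153.5]), 20.4)
T 0.03 28 [0.5206 0.3835 0.0334] [0.0164 0.0182 0.008 ]
T 0.03 25 [0.4595 0.3578 0.0472] [0.013  0.0159 0.0219]
T 0.012 35 [0.5582 0.392  0.0205] [0.0231 0.0583 0.0192]
T 0.012 33 [0.5352 0.2739 0.0218] [0.0733 0.0263 0.0169]
T 0.012 119 [0.5395 0.3197 0.0158] [0.0401 0.0404 0.0088]
T 0.012 39 [0.5209 0.3822 0.0301] [0.0172 0.0182 0.0255]
T 0.012 49 [0.4625 0.4034 0.021 ] [0.0845 0.0321 0.0178]
T 0.012 94 [0.4791 0.2968 0.0207] [0.0328 0.0326 0.014 ]
T 0.012 48 [0.4586 0.3568 0.0329] [0.023  0.0228 0.0418]
T 0.012 35 [0.4356 0.3015 0.0219] [0.0305 0.081  0.0151]
S 0.03 70 [0.4569 0.3637 0.0457] [0.014  0.0165 0.0254]
S 0.03 67 [0.5192 0.3866 0.0344] [0.0184 0.0199 0.007 ]
S 0.012 156 [0.5292 0.2756 0.0203] [0.0859 0.0325 0.0172]
S 0.012 81 [0.4346 0.3026 0.0219] [0.0301 0.0837 0.0181]
S 0.012 192 [0.4774 0.3012 0.0217] [0.0337 0.0375 0.0156]
S 0.012 259 [0.5373 0.3229 0.0169] [0.0406 0.0444 0.0109]
S 0.012 147 [0.4573 0.3644 0.0306] [0.0253 0.0237 0.0436]
S 0.012 47 [0.5578 0.3915 0.0245] [0.0215 0.0603 0.0166]
S 0.012 103 [0.5191 0.3889 0.0297] [0.0185 0.0205 0.0255]
S 0.012 150 [0.4576 0.4055 0.0205] [0.0747 0.0297 0.0167]
```

```bash
cat > go.py <<'E'
import sys,numpy as np
from scipy.spatial.transform import Rotation as Ro
from station import get_obs
def st():
    o=get_obs(); w,x,y,z=o["tool_rot"]; return o,Ro.from_quat([x,y,z,w])
def to(p,ang=None):
    o,R=st(); d=R.inv().apply(np.array(p)-o["eef_pos"]); X=R.as_matrix()[:,0]
    a=np.degrees(np.arctan2(X[1],X[0])); print("t",round(o["t"],2),"pos",np.round(o["eef_pos"],4),"ang",round(a,2),"F",np.round(o["contact_force"],1),"w",round(o["gripper_width"]*85.4,1))
    print("q",np.round(o["q"],2))
    ang=a if ang is None else ang
    c,s=np.cos(np.radians(ang)),np.sin(np.radians(ang))
    G=Ro.from_matrix(np.array([[c,s,0],[s,-c,0],[0,0,-1]]).T)
    print("shift",np.round(d*1000,1),"mm |",round(np.linalg.norm(d)*1000,1),"| turn",np.round((R.inv()*G).as_rotvec(),4))
if __name__=="__main__":
    a=[float(v) for v in sys.argv[1:]]; to(a[:3],a[3] if len(a)>3 else None)
E
python3 -m creep '[[[0,0,0,-0.0218,0.0350,0,0.0854],[0,0,0,-0.0218,0.0350,0,0.0854],[0,0,0,-0.0218,0.0350,0,0.0854],[0,0,0,-0.0218,0.0350,0,0.0854],[0,0,0,-0.0218,0.0350,0,0.0854],[0,0,0,-0.0218,0.0350,0,0.0854],[0,0,0,-0.0218,0.0350,0,0.0854],[0,0,0,-0.0218,0.0350,0,0.0854],[0,0,0,-0.0218,0.0350,0,0.0854],[0,0,0,-0.0218,0.0350,0,0.0854]]]' 20; python3 go.py 0.52 0 0.303 70
```

```text
t: 0.93
eef_pos: [0.4432, 0.3632, 0.2966]
tool_rot: [-0.002, 0.779, 0.627, -0.005]
contact_force: [0.5, 0.7, -0.9]
gripper_width: 1.003
t 0.93 pos [0.4432 0.3632 0.2966] ang 77.6 F [ 0.5  0.7 -0.9] w 85.7
q [-0.91  0.32  0.14  1.81 -0.06  1.02  0.61]
shift [-338.3  152.9   -5.7] mm | 371.3 | turn [-0.0083  0.0066  0.1327]
```

```bash
python3 -m creep '[[[0,0,0.013,-0.034,0.0155,-0.001,0.0854],[0,0,0.013,-0.034,0.0155,-0.001,0.0854],[0,0,0.013,-0.034,0.0155,-0.001,0.0854],[0,0,0.013,-0.034,0.0155,-0.001,0.0854],[0,0,0.013,-0.034,0.0155,-0.001,0.0854],[0,0,0.013,-0.034,0.0155,-0.001,0.0854],[0,0,0.013,-0.034,0.0155,-0.001,0.0854],[0,0,0.013,-0.034,0.0155,-0.001,0.0854],[0,0,0.013,-0.034,0.0155,-0.001,0.0854],[0,0,0.013,-0.034,0.0155,-0.001,0.0854]]]' 20; python3 go.py 0.4455 -0.347 0.31 69.5
```

```text
t: 1.77
eef_pos: [0.5017, -0.0256, 0.3059]
tool_rot: [-0.001, 0.821, 0.571, -0.006]
contact_force: [1.2, -0.1, 0.2]
gripper_width: 0.995
t 1.77 pos [ 0.5017 -0.0256  0.3059] ang 69.61 F [ 1.2 -0.1  0.2] w 85.0
q [-0.41  0.2   0.38  1.97 -0.08  1.    1.23]
shift [-320.9   59.3   -1.8] mm | 326.3 | turn [-0.0078  0.0085  0.0018]
```

```bash
python3 - <<'E'
from h import *
from station import *
s=load("side0.npz")
crop(s,300,70,400,190,6,"pics/c5.png")
# detailed tongs grip: dark grips pixels etc
S=cloud(s);np.set_printoptions(precision=3,suppress=True)
for v in (112,116,120,124,128,130): print(v,[tuple((S[v,u]*1000).astype(int)) for u in range(355,367) if S[v,u,2]>.1])
c=s["color"]
E
```

```text
112 [(np.int64(454), np.int64(-334), np.int64(208)), (np.int64(451), np.int64(-333), np.int64(209)), (np.int64(448), np.int64(-334), np.int64(208)), (np.int64(445), np.int64(-337), np.int64(207)), (np.int64(442), np.int64(-331), np.int64(210)), (np.int64(440), np.int64(-352), np.int64(197)), (np.int64(437), np.int64(-363), np.int64(191)), (np.int64(434), np.int64(-359), np.int64(193))]
116 [(np.int64(454), np.int64(-338), np.int64(191)), (np.int64(450), np.int64(-330), np.int64(197)), (np.int64(447), np.int64(-327), np.int64(198)), (np.int64(444), np.int64(-330), np.int64(197)), (np.int64(442), np.int64(-345), np.int64(188)), (np.int64(439), np.int64(-361), np.int64(177)), (np.int64(436), np.int64(-364), np.int64(176)), (np.int64(433), np.int64(-364), np.int64(176)), (np.int64(430), np.int64(-359), np.int64(180))]
120 [(np.int64(456), np.int64(-329), np.int64(182)), (np.int64(453), np.int64(-332), np.int64(181)), (np.int64(450), np.int64(-329), np.int64(183)), (np.int64(447), np.int64(-331), np.int64(182)), (np.int64(444), np.int64(-332), np.int64(182)), (np.int64(441), np.int64(-344
[... 1205 characters left out ...]
(-366), np.int64(131)), (np.int64(427), np.int64(-386), np.int64(118)), (np.int64(424), np.int64(-383), np.int64(120))]
130 [(np.int64(457), np.int64(-323), np.int64(150)), (np.int64(454), np.int64(-325), np.int64(149)), (np.int64(451), np.int64(-322), np.int64(152)), (np.int64(448), np.int64(-326), np.int64(149)), (np.int64(444), np.int64(-321), np.int64(153)), (np.int64(442), np.int64(-348), np.int64(135)), (np.int64(439), np.int64(-348), np.int64(135)), (np.int64(436), np.int64(-365), np.int64(124)), (np.int64(433), np.int64(-363), np.int64(125)), (np.int64(430), np.int64(-366), np.int64(124)), (np.int64(427), np.int64(-383), np.int64(112)), (np.int64(424), np.int64(-386), np.int64(111))]
```

View pics/c5.png

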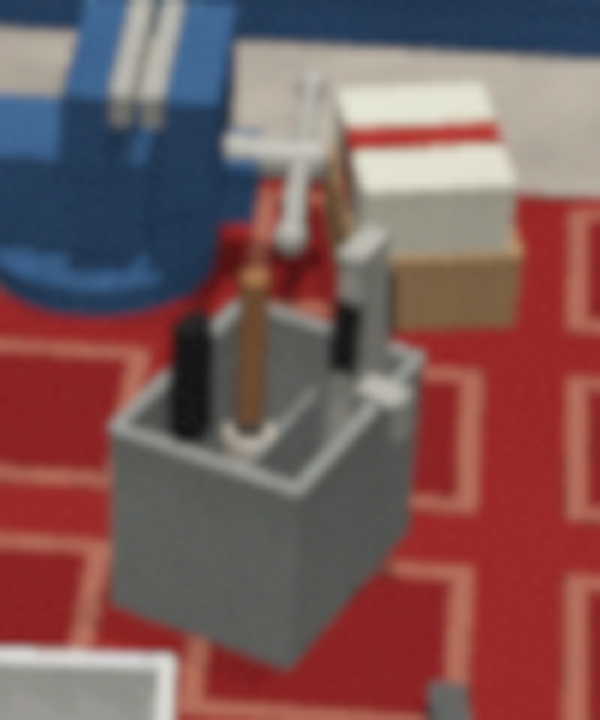

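```bash
python3 -m creep '[[[-0.001,0.001,0,-0.035,0.0065,0,0.0854],[-0.001,0.001,0,-0.035,0.0065,0,0.0854],[-0.001,0.001,0,-0.035,0.0065,0,0.0854],[-0.001,0.001,0,-0.035,0.0065,0,0.0854],[-0.001,0.001,0,-0.035,0.0065,0,0.0854],[-0.001,0.001,0,-0.035,0.0065,0,0.0854],[-0.001,0.001,0,-0.035,0.0065,0,0.0854],[-0.001,0.001,0,-0.035,0.0065,0,0.0854],[0,0,0,-0.03,0.006,0,0.0854],[0,0,0,0,0,0,0.0854]]]' 20; python3 go.py 0.4452 -0.3478 0.30 69.5
```

```text
t: 2.6
eef_pos: [0.4388, -0.3587, 0.3067]
tool_rot: [0.001, 0.824, 0.567, -0.001]
contact_force: [-0.0, 0.0, 0.1]
gripper_width: 0.998
t 2.6 pos [ 0.4388 -0.3587  0.3067] ang 69.04 F [-0.   0.   0.1] w 85.3
q [ 0.13  0.33  0.56  1.85 -0.2   1.02  1.97]
shift [12.5  2.1  6.7] mm | 14.3 | turn [ 0.0008  0.0038 -0.0081]
```

```bash
python3 -m creep '[[[0,0,-0.008,0.0125,0.002,0.007,0.0854],[0,0,0,0,0,0,0.0854],[0,0,0,0,0,0,0.0854]]]' 20; python3 go.py 0.4452 -0.3478 0.216 69.5
python3 - <<'E'
from station import *
from h import *
for n in("top","side"):
    c=read_camera(n);np.savez(f"{n}1.npz",**c)
    crop(c,*((380,170,500,260) if n=="top" else (290,30,430,190)),5 if n=="top" else 3.7,f"pics/{n}1.png")
E
```

```text
t: 2.85
eef_pos: [0.4446, -0.3473, 0.2979]
tool_rot: [0.001, 0.823, 0.569, -0.002]
contact_force: [-0.8, -0.8, 0.6]
gripper_width: 1.0
t 2.85 pos [ 0.4446 -0.3473  0.2979] ang 69.32 F [-0.8 -0.8  0.6] w 85.4
q [ 0.11  0.33  0.55  1.86 -0.2   1.01  1.96]
shift [ 0.1  0.9 81.9] mm | 81.9 | turn [-0.0013  0.0037 -0.0032]
```

View pics/side1.png

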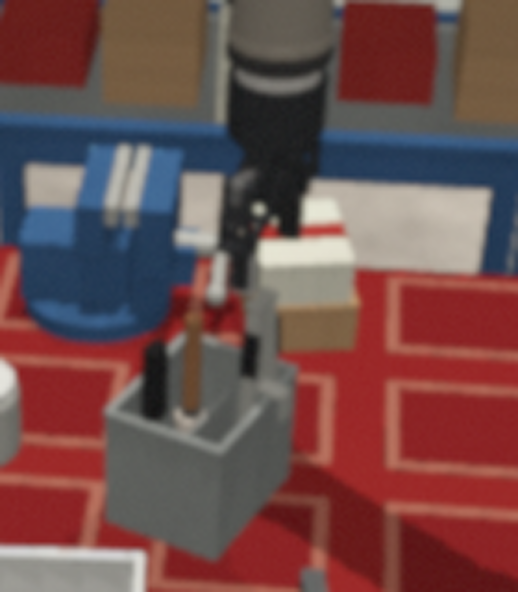

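View pics/top1.png

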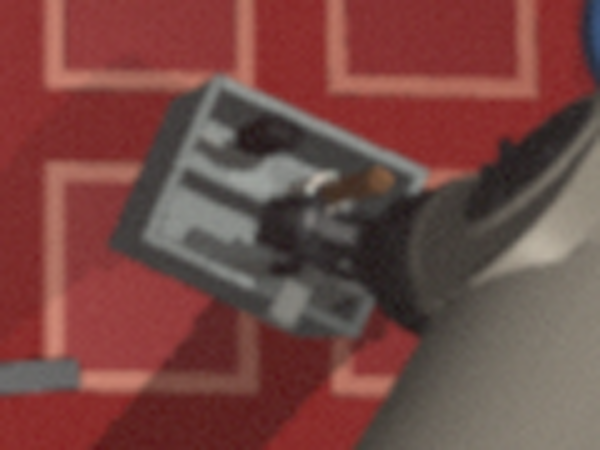

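```bash
python3 -m creep '[[[0,0.003,-0.003,0,0.001,0.02,0.0854],[0,0,0,0,0,0.02,0.0854],[0,0,0,0,0,0.02,0.0854],[0,0,0,0,0,0.012,0.0854],[0,0,0,0,0,0.004,0.0854],[0,0,0,0,0,0,0.0854]]]' 20; python3 go.py 0.4452 -0.3478 0.216 69.5
```

```text
t: 3.45
eef_pos: [0.4509, -0.3401, 0.2208]
tool_rot: [0.0, 0.817, 0.576, 0.002]
contact_force: [0.1, 0.7, 0.5]
gripper_width: 1.003
t 3.45 pos [ 0.4509 -0.3401  0.2208] ang 70.35 F [0.1 0.7 0.5] w 85.6
q [ 0.15  0.43  0.5   1.93 -0.27  0.85  2.02]
shift [-9.2 -2.8  4.7] mm | 10.7 | turn [ 0.0029 -0.0031  0.0149]
```

```bash
python3 -m creep '[[[0.003,-0.003,0.015,-0.009,-0.003,0.003,0.0854],[0,0,0,0,0,0,0.0854],[0,0,0,0,0,0,0.0854]]]' 20; python3 go.py 0.4452 -0.3478 0.216 69.5
```

```text
t: 3.7
eef_pos: [0.4459, -0.3474, 0.2192]
tool_rot: [0.001, 0.821, 0.57, 0.0]
contact_force: [-0.2, 0.0, -0.5]
gripper_width: 1.004
t 3.7 pos [ 0.4459 -0.3474  0.2192] ang 69.55 F [-0.2  0.  -0.5] w 85.8
q [ 0.16  0.43  0.51  1.93 -0.28  0.85  2.02]
shift [-0.6 -0.5  3.2] mm | 3.3 | turn [0.0016 0.     0.0009]
```

```bash
python3 -m creep '[[[0,0,0,-0.0005,-0.0005,0.003,0.0854],[0,0,0,0,0,0,0.05],[0,0,0,0,0,0,0.05],[0,0,0,0,0,0,0.05],[0,0,0,0,0,0,0.05],[0,0,0,0,0,0,0.05]]]' 20; python3 go.py 0.4452 -0.3478 0.216 69.5
python3 - <<'E'
from station import *
from h import *
for n in("top","side"):
    c=read_camera(n);np.savez(f"{n}2.npz",**c)
    crop(c,*((400,180,480,260) if n=="top" else (310,60,410,180)),6 if n=="top" else 5,f"pics/{n}2.png")
E
```

```text
t: 4.2
eef_pos: [0.4458, -0.3489, 0.2183]
tool_rot: [0.003, 0.822, 0.57, 0.002]
contact_force: [0.1, -0.6, 0.2]
gripper_width: 0.587
t 4.2 pos [ 0.4458 -0.3489  0.2183] ang 69.49 F [ 0.1 -0.6  0.2] w 50.2
q [ 0.16  0.43  0.51  1.93 -0.28  0.84  2.03]
shift [ 0.8 -1.   2.3] mm | 2.6 | turn [ 0.0061  0.0005 -0.0001]
```

View pics/side2.png

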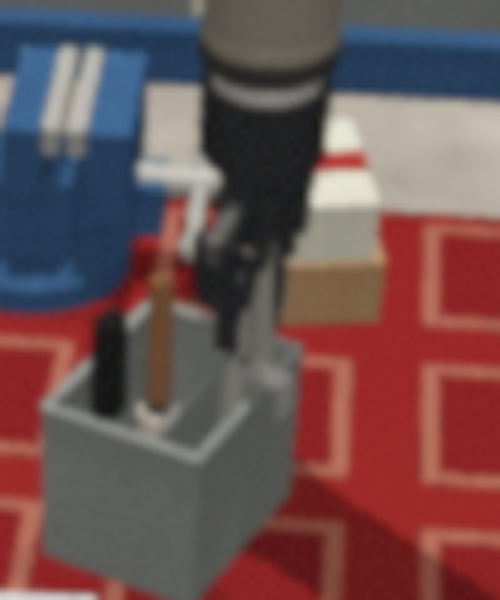

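View pics/top2.png

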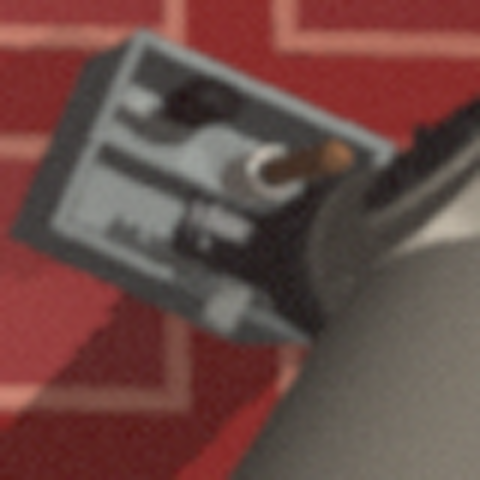

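```bash
python3 -m creep '[[[0.005,0,0,0.001,-0.001,0.0015,0.045],[0,0,0,0,0,0,0.04],[0,0,0,0,0,0,0.04],[0,0,0,0,0,0,0.04],[0,0,0,0,0,0,0.04]]]' 20; python3 go.py 0.4452 -0.3478 0.30 69.5
```

```text
t: 4.72
eef_pos: [0.4456, -0.3482, 0.2174]
tool_rot: [0.001, 0.822, 0.57, 0.0]
contact_force: [-0.1, -0.7, 2.4]
gripper_width: 0.466
t 4.72 pos [ 0.4456 -0.3482  0.2174] ang 69.48 F [-0.1 -0.7  2.4] w 39.8
q [ 0.16  0.43  0.51  1.93 -0.28  0.84  2.02]
shift [  0.2  -0.3 -82.6] mm | 82.6 | turn [ 0.0021  0.0013 -0.0004]
```

```bash
python3 -m creep '[[[0,0,0,0,0,-0.006,0.04],[0,0,0,0,0,-0.008,0.04],[0,0,0,0,0,-0.008,0.04],[0,0,0,0,0,-0.004,0.04],[0,0,0,0,0,0,0.04]]]' 20; python3 go.py 0.4456 -0.3482 0.34 69.5
```

```text
t: 5.13
eef_pos: [0.4451, -0.3475, 0.2453]
tool_rot: [0.0, 0.822, 0.57, -0.0]
contact_force: [-0.0, -0.1, -1.3]
gripper_width: 0.473
t 5.13 pos [ 0.4451 -0.3475  0.2453] ang 69.49 F [-0.  -0.1 -1.3] w 40.4
q [ 0.14  0.4   0.53  1.91 -0.25  0.9   2.  ]
shift [ -0.6   0.7 -94.7] mm | 94.7 | turn [ 0.0001  0.0007 -0.0002]
```

```bash
python3 -m creep '[[[0,0,0,0,0,-0.012,0.04],[0,0,0,0,0,-0.02,0.04],[0,0,0,0,0,-0.02,0.04],[0,0,0,0,0,-0.02,0.04],[0,0,0,0,0,-0.018,0.04],[0,0,0,0,0,-0.012,0.04],[0,0,0,0,0,0,0.04]]]' 20; python3 go.py 0.50 0 0.36 80
python3 - <<'E'
from station import *
from h import *
c=read_camera("side");np.savez("side3.npz",**c)
crop(c,310,20,410,160,4,"pics/side3.png")
t=load("top0.npz");o=cloud(t);
print("bottle",onz(t,180+302/4,120+497/4,0.165))
print("basket wall corners z.112")
for p in [(425,110),(555,110),(555,302),(428,305)]: print(onz(t,180+p[0]/4,120+p[1]/4,0.112))
print("race",onz(t,180+508/4,120+222/4,0.074))
print("strap rims")
for p in [(438,72),(530,70),(447,336),(541,333)]: print(onz(t,180+p[0]/4,120+p[1]/4,0.132))
E
```

```text
t: 5.72
eef_pos: [0.4439, -0.3472, 0.3559]
tool_rot: [-0.0, 0.822, 0.569, -0.001]
contact_force: [0.4, -0.4, -0.7]
gripper_width: 0.466
t 5.72 pos [ 0.4439 -0.3472  0.3559] ang 69.43 F [ 0.4 -0.4 -0.7] w 39.8
q [ 0.09  0.27  0.58  1.79 -0.16  1.13  1.93]
shift [344.7 -69.5  -4.2] mm | 351.7 | turn [-0.0012  0.0005 -0.1846]
bottle [0.37867817 0.19843694 0.165     ]
basket wall corners z.112
[0.67734825 0.12216972 0.112     ]
[0.67958557 0.02141611 0.112     ]
[0.52983415 0.01834989 0.112     ]
[0.52547814 0.1154084  0.112     ]
race [0.59684492 0.05675166 0.074     ]
strap rims
[0.70272149 0.11154151 0.132     ]
[0.70586354 0.04122035 0.132     ]
[0.50031951 0.09900971 0.132     ]
[0.50405747 0.02847154 0.132     ]
```

View pics/side3.png

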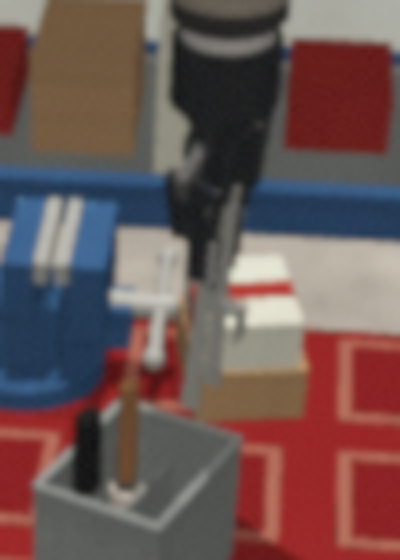

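```bash
python3 -m creep '[[[0,0,-0.015,0.015,-0.003,-0.001,0.04],[0,0,-0.015,0.028,-0.005,-0.001,0.04],[0,0,-0.015,0.03,-0.005,0,0.04],[0,0,-0.015,0.03,-0.005,0,0.04],[0,0,-0.015,0.03,-0.004,0,0.04],[0,0,-0.015,0.03,-0.004,0,0.04],[0,0,-0.015,0.03,-0.003,0,0.04],[0,0,-0.015,0.03,-0.003,0,0.04],[0,0,-0.015,0.03,-0.002,0,0.04],[0,0,-0.015,0.03,-0.002,0,0.04],[0,0,-0.015,0.03,-0.001,0,0.04],[0,0,-0.015,0.03,0,0,0.04]]]' 20; python3 go.py 0.5197 0.385 0.36 90
```

```text
t: 6.77
eef_pos: [0.4913, 0.0122, 0.346]
tool_rot: [-0.007, 0.766, 0.643, -0.008]
contact_force: [0.4, -0.4, -1.1]
gripper_width: 0.468
t 6.77 pos [0.4913 0.0122 0.346 ] ang 80.07 F [ 0.4 -0.4 -1.1] w 40.0
q [-0.42  0.14  0.3   1.94 -0.05  1.1   1.3 ]
shift [372.  -36.6 -14.9] mm | 374.1 | turn [-0.0214  0.0026 -0.1733]
```

```bash
python3 -m creep '[[[-0.002,0,-0.014,0.03,-0.005,-0.003,0.04],[-0.002,0,-0.014,0.031,-0.005,-0.002,0.04],[-0.002,0,-0.014,0.032,-0.004,-0.002,0.04],[-0.002,0,-0.014,0.032,-0.004,-0.002,0.04],[-0.002,0,-0.014,0.032,-0.003,-0.002,0.04],[-0.002,0,-0.014,0.032,-0.003,-0.002,0.04],[-0.002,0,-0.014,0.032,-0.002,-0.002,0.04],[-0.002,0,-0.014,0.032,-0.002,-0.002,0.04],[-0.002,0,-0.014,0.031,-0.001,-0.001,0.04],[-0.002,0,-0.014,0.031,0,-0.001,0.04],[0,0,-0.014,0.028,0,0,0.04],[0,0,-0.014,0.015,0,0,0.04],[0,0,0,0,0,0,0.04]]]' 20; python3 go.py 0.5197 0.385 0.31 90
```

```text
t: 7.85
eef_pos: [0.474, 0.4039, 0.3482]
tool_rot: [-0.005, 0.696, 0.718, -0.014]
contact_force: [-0.6, 0.6, -1.4]
gripper_width: 0.465
t 7.85 pos [0.474  0.4039 0.3482] ang 91.76 F [-0.6  0.6 -1.4] w 39.7
q [-0.85  0.37  0.06  1.62 -0.03  1.18  0.82]
shift [-19.8  46.1  37.2] mm | 62.5 | turn [-0.0263  0.0126  0.0305]
```

```bash
python3 -m creep '[[[-0.013,0.006,0.015,-0.008,0.02,0.01,0.04],[-0.013,0.006,0.015,-0.008,0.02,0.015,0.04],[0,0,0,-0.004,0.006,0.01,0.04],[0,0,0,0,0,0,0.04],[0,0,0,0,0,0,0.04]]]' 20; python3 go.py 0.5197 0.385 0.29 90
python3 - <<'E'
from station import *
from h import *
for n in("top","side"):
    c=read_camera(n);np.savez(f"{n}4.npz",**c)
    crop(c,*((170,140,290,260) if n=="top" else (250,200,390,400)),5 if n=="top" else 3,f"pics/{n}4.png")
E
```

```text
t: 8.27
eef_pos: [0.5174, 0.3817, 0.3082]
tool_rot: [0.0, 0.706, 0.708, -0.004]
contact_force: [0.0, -0.2, -2.0]
gripper_width: 0.469
t 8.27 pos [0.5174 0.3817 0.3082] ang 90.17 F [ 0.  -0.2 -2. ] w 40.0
q [-0.79  0.42  0.08  1.63 -0.04  1.1   0.87]
shift [ 3.4  2.4 18.2] mm | 18.6 | turn [-0.0057  0.0063  0.003 ]
```

View pics/side4.png

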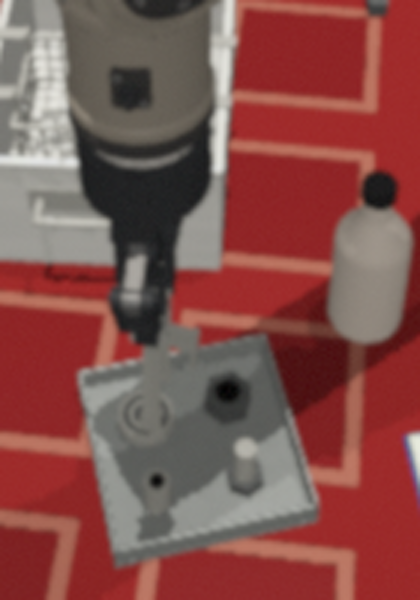

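View pics/top4.png

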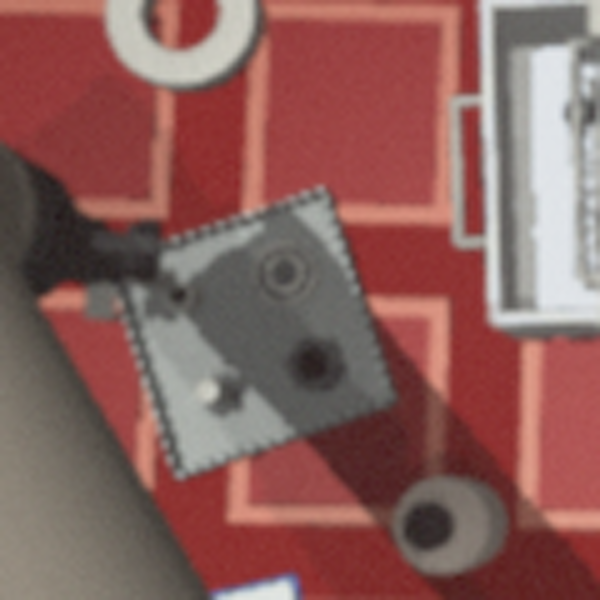

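```bash
python3 - <<'E'
from h import *
np.set_printoptions(precision=4,suppress=True)
for n in ("side","top"):
    c=load(f"{n}4.npz");C=cloud(c).reshape(-1,3)
    k=(abs(C[:,0]-.5174)<.05)&(abs(C[:,1]-.3817)<.06)
    for z in np.arange(.11,.26,.01):
        P=C[k&(C[:,2]>z)&(C[:,2]<=z+.01)]
        if len(P): print(n,round(z,3),len(P),"x",P[:,0].min(),np.median(P[:,0]),P[:,0].max(),"y",P[:,1].min(),np.median(P[:,1]),P[:,1].max())
E
```

```text
side 0.12 1 x 0.5126370547878295 0.5126370547878295 0.5126370547878295 y 0.40100631560559463 0.40100631560559463 0.40100631560559463
side 0.13 21 x 0.5114937172263059 0.5159953440692693 0.5242864162986165 y 0.36296470285596566 0.40244939502588556 0.40428899722037276
side 0.14 34 x 0.5095649556957133 0.5159675171384783 0.5242502515729505 y 0.3611028513077798 0.4014294943018163 0.40492392058699483
side 0.15 23 x 0.5110018124174363 0.5137683263821069 0.524221987232553 y 0.3641243409278457 0.40157619277325296 0.40312285736450776
side 0.16 24 x 0.510837457101194 0.5155573644844442 0.5215536437381919 y 0.3644727310625654 0.4011349653766636 0.40286420608834084
side 0.17 24 x 0.5106782885502528 0.5151635041067865 0.5215145085717198 y 0.3646473006647951 0.40032865745235696 0.4019963431824708
side 0.18 20 x 0.48948954476277984 0.5151502657015846 0.5211163217560787 y 0.3736665168614378 0.40014374454370705 0.4016544071148374
side 0.19 22 x 0.4892898726804337 0.5147688105016115 0.5206626366995737 y 0.37493555954776026 0.39992926414175844 0.4017666637176095
side 0.2 31 x 0.4888782407378305 0.51283
[... 1745 characters left out ...]
32839584 0.37623427760670924 0.3894615708850226
top 0.19 3 x 0.4917269944629631 0.49203914992677095 0.511926315513211 y 0.36192820282313287 0.37327963949951554 0.38435132253786336
top 0.2 8 x 0.4910150690922035 0.4963674964152659 0.5108113318962386 y 0.3616681258608421 0.37516281918293026 0.38959909936980186
top 0.21 40 x 0.4903162021597948 0.5017535300608941 0.5102210341003299 y 0.3723709018718113 0.3803149561397374 0.38883806107904534
top 0.24 6 x 0.5068562514163408 0.5071747603451331 0.5104260711941216 y 0.3526086938884895 0.35501496742223404 0.3624851350966006
top 0.25 3 x 0.5085046290874636 0.5112518607050591 0.5113197201800913 y 0.35039859907873705 0.3528114838271474 0.3530595357220984
```

```bash
python3 - <<'E'
from h import *
np.set_printoptions(precision=4,suppress=True)
s=load("side0.npz");t=load("top0.npz")
def bore(c,u0,v0):
    g=cv2.cvtColor(c["color"],cv2.COLOR_RGB2GRAY).astype(float)
    v,u=np.mgrid[v0-5:v0+6,u0-5:u0+6]; w=g[v0-5:v0+6,u0-5:u0+6]; print(w.astype(int))
    k=np.where((u-u0)**2+(v-v0)**2<=16,np.clip(110-w,0,None),0)
    print((k*u).sum()/k.sum(),(k*v).sum()/k.sum()); return onz(c,(k*u).sum()/k.sum(),(k*v).sum()/k.sum(),.033)
print(bore(s,302,360)); print(bore(t,206,199))
T=cloud(t); S=cloud(s)
for n,C,sl in(("T",T,np.s_[190:210,198:216]),("S",S,np.s_[350:375,290:315])):
    P=C[sl].reshape(-1,3);P=P[(P[:,2]>.029)&(P[:,2]<.04)]; print(n,cv2.minEnclosingCircle((P[:,:2]*1000).astype(np.float32)),P[:,2].mean())
E
```

```text
[[161 163 163 162 164 164 163 161 161 161 160]
 [163 164 167 168 167 166 166 165 163 161 161]
 [166 168 169 163 149 144 146 160 169 166 162]
 [167 172 165 140 104  86 104 147 173 173 164]
 [170 175 158 108  54  36  69 128 167 174 166]
 [171 176 154  93  35  25  61 122 162 173 166]
 [167 172 157 112  70  60  91 140 167 166 161]
 [158 162 164 149 127 118 137 161 164 152 151]
 [149 145 159 165 160 157 162 162 146 130 141]
 [143 128 138 150 155 154 151 140 121 116 136]
 [141 120 117 124 131 132 126 118 110 115 139]]
301.81617647058823 359.75
[0.5201 0.3851 0.033 ]
[[168 168 168 168 167 166 165 165 170 170 172]
 [170 168 168 168 166 163 165 165 167 169 170]
 [171 172 174 181 184 182 169 153 155 167 172]
 [171 172 171 159 152 156 168 155 130 149 167]
 [170 177 162 118  83  97 152 162 101 116 148]
 [170 173 155 100  77  93 154 159  92  92 125]
 [168 174 169 153 133 142 165 144  88  88 124]
 [170 168 175 178 167 160 148 111  94 104 137]
 [169 166 168 174 167 153 136 117 126 144 158]
 [167 167 168 167 164 161 157 150 155 169 167]
 [165 167 167 166 168 169 168 167 167 172 171]]
207.02185792349727 199.02732240437157
[0.5191 0.38   0.033 ]
T ((521.3845825195312, 384.0331726074219), 9.640144348144531) 0.0332515717275898
S ((518.8956298828125, 385.7284851074219), 10.24551773071289) 0.03441408563597388
```

```bash
python3 -m creep '[[[-0.005,0.006,0.003,0.004,0.003,0.02,0.04],[0,0,0,0,0,0.02,0.04],[0,0,0,0,0,0.02,0.04],[0,0,0,0,0,0.005,0.04],[0,0,0,0,0,0,0.04]]]' 20; python3 go.py 0.52 0.3855 0.19 90
```

```text
t: 8.78
eef_pos: [0.5188, 0.3898, 0.2483]
tool_rot: [-0.001, 0.706, 0.709, 0.005]
contact_force: [-0.9, 0.5, -0.4]
gripper_width: 0.468
t 8.78 pos [0.5188 0.3898 0.2483] ang 90.25 F [-0.9  0.5 -0.4] w 40.0
q [-0.79  0.48  0.07  1.68 -0.04  0.97  0.87]
shift [-4.9  0.9 58.2] mm | 58.5 | turn [ 0.0049 -0.0088  0.0043]
```

```bash
python3 -m creep '[[[0.005,-0.009,0.004,-0.005,0.001,0.008,0.04],[0,0,0,0,0,0.006,0.04],[0,0,0,0,0,0,0.04],[0,0,0,0,0,0,0.04]]]' 20; python3 go.py 0.52 0.3855 0.19 90
```

```text
t: 9.12
eef_pos: [0.5202, 0.3859, 0.237]
tool_rot: [0.0, 0.707, 0.708, 0.002]
contact_force: [0.0, -0.3, 0.2]
gripper_width: 0.467
t 9.12 pos [0.5202 0.3859 0.237 ] ang 90.06 F [ 0.  -0.3  0.2] w 39.9
q [-0.79  0.5   0.07  1.69 -0.04  0.95  0.87]
shift [-0.5 -0.3 47. ] mm | 47.0 | turn [ 0.0025 -0.0023  0.0011]
```

```bash
python3 - <<'E'
from station import *
from h import *
np.set_printoptions(precision=4,suppress=True)
for n in("top","side"):
    c=read_camera(n);np.savez(f"{n}5.npz",**c)
    crop(c,*((180,170,250,240) if n=="top" else (270,280,370,400)),8 if n=="top" else 5,f"pics/{n}5.png")
    C=cloud(c).reshape(-1,3)
    k=(abs(C[:,0]-.52)<.02)&(abs(C[:,1]-.3855)<.04)
    for z in np.arange(.05,.12,.01):
        P=C[k&(C[:,2]>z)&(C[:,2]<=z+.01)]
        if len(P): print(n,round(z,3),len(P),"x",P[:,0].min(),np.median(P[:,0]),P[:,0].max(),"y",P[:,1].min(),np.median(P[:,1]),P[:,1].max())
E
```

```text
top 0.06 3 x 0.5197798057297731 0.5262792349637359 0.5288030471233879 y 0.36512750226241203 0.3660240751539429 0.36667900555489175
top 0.07 4 x 0.5188350519700184 0.5218256290182887 0.5276626516105055 y 0.3642088568966164 0.3654193052890825 0.3667429481073228
top 0.08 3 x 0.5178155945674275 0.5204352271107715 0.5243118684313738 y 0.3648103155209632 0.3659428367477486 0.36720435031187526
top 0.09 2 x 0.5163254000942479 0.5179791039511843 0.5196328078081206 y 0.36627841878743517 0.36664285582507095 0.3670072928627067
side 0.06 22 x 0.5143911508163755 0.5203940419093979 0.528015255741002 y 0.36980106099485277 0.4085396664827943 0.4102963901984075
side 0.07 32 x 0.5140645515677764 0.5185414537838681 0.5277181884709161 y 0.36797168087752136 0.4071829269484576 0.40956940141474923
side 0.08 18 x 0.5144042682691266 0.5189154581508187 0.5274786380616813 y 0.36720885175720064 0.40743393339021233 0.40956310082530045
side 0.09 25 x 0.5138762904138581 0.5205863462346887 0.5271294325790467 y 0.3695943689677128 0.40695262008068733 0.40969316329170474
side 0.1 16 x 0.514588549614877 0.5185900238934524 0.5247371323667546 y 0.4051097992902293 0.40655274853408985 0.40876173847522485
side 0.11 18 x 0.5142157537175174 0.5195029938640676 0.5248330208916495 y 0.403795459344791 0.40575691724966423 0.40736812561628694
```

View pics/side5.png

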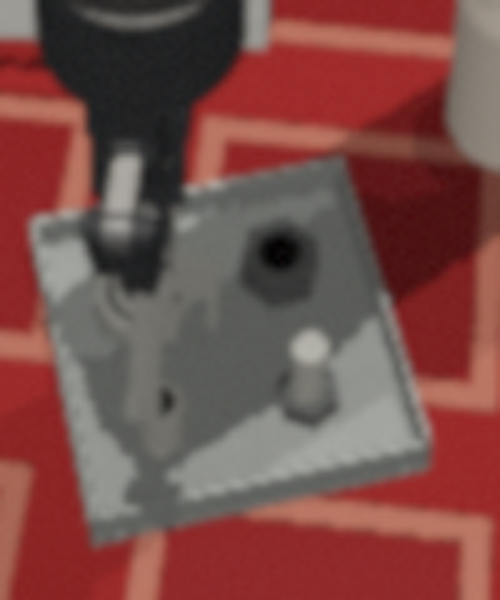

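View pics/top5.png

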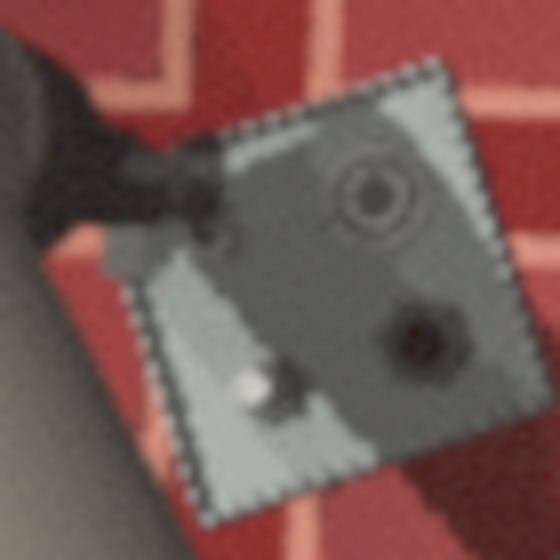

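```bash
python3 -m creep '[[[0.0025,-0.002,0.001,-0.0025,-0.0003,0.008,0.041],[0,0,0,0,0,0.008,0.041],[0,0,0,0,0,0.004,0.041],[0,0,0,0,0,0,0.041]]]' 20; python3 go.py 0.52 0.384 0.19 90
```

```text
t: 9.55
eef_pos: [0.5203, 0.3836, 0.2163]
tool_rot: [-0.0, 0.707, 0.707, 0.001]
contact_force: [-0.3, -0.3, -1.9]
gripper_width: 0.481
t 9.55 pos [0.5203 0.3836 0.2163] ang 90.0 F [-0.3 -0.3 -1.9] w 41.1
q [-0.78  0.52  0.07  1.71 -0.05  0.91  0.88]
shift [ 0.3 -0.4 26.3] mm | 26.4 | turn [ 0.0014 -0.0018  0.    ]
```

```bash
python3 -m creep '[[[0.001,-0.002,0,0.0003,-0.0003,0.008,0.041],[0,0,0,0,0,0.008,0.041],[0,0,0,0,0,0.007,0.041],[0,0,0,0,0,0.002,0.041],[0,0,0,0,0,0,0.041]]]' 20; python3 go.py 0.52 0.384 0.19 90
```

```text
t: 9.97
eef_pos: [0.5196, 0.3838, 0.1875]
tool_rot: [0.0, 0.707, 0.707, -0.001]
contact_force: [0.1, 0.1, -0.3]
gripper_width: 0.482
t 9.97 pos [0.5196 0.3838 0.1875] ang 90.01 F [ 0.1  0.1 -0.3] w 41.1
q [-0.78  0.55  0.07  1.73 -0.05  0.86  0.88]
shift [ 0.2  0.4 -2.5] mm | 2.6 | turn [-0.0011  0.0015  0.0002]
```

```bash
python3 -m creep '[[[0,0,0,0,0,-0.001,0.039],[0,0,0,0,0,0,0.037],[0,0,0,0,0,0,0.0355],[0,0,0,0,0,0,0.034],[0,0,0,0,0,0,0.032],[0,0,0,0,0,0,0.03],[0,0,0,0,0,0,0.03],[0,0,0,0,0,0,0.03]]]' 28; python3 go.py 0.52 0.384 0.19 90
python3 - <<'E'
from station import *
from h import *
for n in("top","side"):
    c=read_camera(n);np.savez(f"{n}6.npz",**c)
    crop(c,*((180,170,250,240) if n=="top" else (270,280,370,400)),8 if n=="top" else 5,f"pics/{n}6.png")
E
```

```text
t: 10.63
eef_pos: [0.52, 0.3842, 0.1895]
tool_rot: [0.0, 0.707, 0.707, -0.0]
contact_force: [0.2, 0.3, -1.3]
gripper_width: 0.402
t 10.63 pos [0.52   0.3842 0.1895] ang 90.01 F [ 0.2  0.3 -1.3] w 34.3
q [-0.78  0.55  0.07  1.73 -0.05  0.87  0.88]
shift [-0.2 -0.  -0.5] mm | 0.5 | turn [0.0001 0.0004 0.0002]
```

View pics/side6.png

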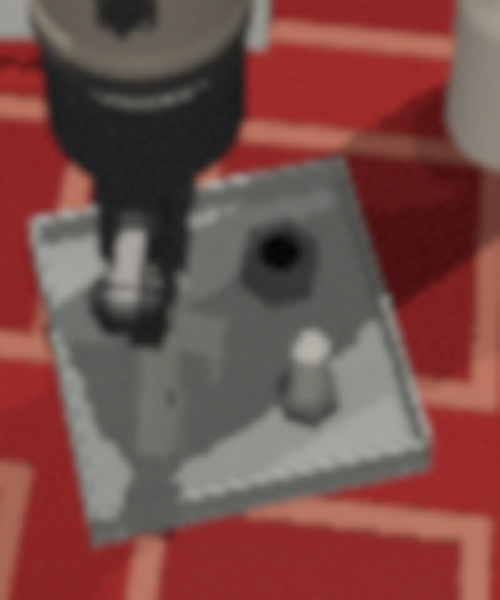

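View pics/top6.png

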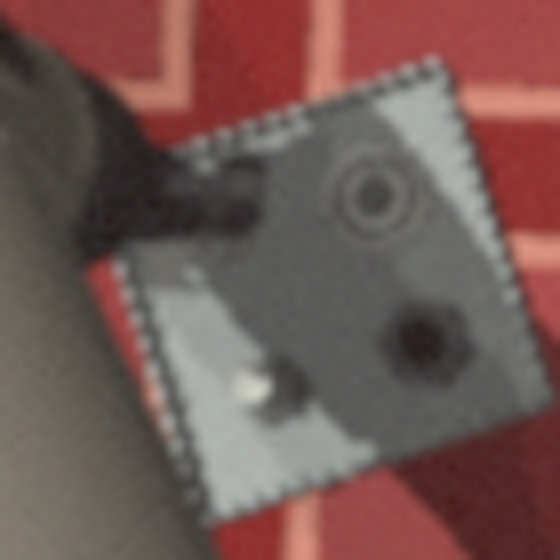

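```bash
python3 -m creep '[[[0,0,0,0,0,-0.004,0.03],[0,0,0,0,0,-0.008,0.03],[0,0,0,0,0,-0.012,0.03],[0,0,0,0,0,-0.016,0.03],[0,0,0,0,0,-0.016,0.03],[0,0,0,0,0,-0.01,0.03],[0,0,0,0,0,-0.004,0.03],[0,0,0,0,0,0,0.03]]]' 28; python3 go.py 0.52 0.384 0.365 90
python3 - <<'E'
from station import *
from h import *
for n in("side",):
    c=read_camera(n);np.savez(f"{n}7.npz",**c)
    crop(c,*((180,170,250,240) if n=="top" else (270,260,370,400)),8 if n=="top" else 4,f"pics/{n}7.png")
E
```

```text
t: 11.4
eef_pos: [0.5203, 0.3843, 0.2677]
tool_rot: [0.0, 0.707, 0.707, 0.001]
contact_force: [0.2, -0.4, -0.6]
gripper_width: 0.408
t 11.4 pos [0.5203 0.3843 0.2677] ang 90.0 F [ 0.2 -0.4 -0.6] w 34.8
q [-0.79  0.46  0.08  1.67 -0.04  1.01  0.87]
shift [ -0.2  -0.2 -97.3] mm | 97.3 | turn [ 0.0015 -0.0008 -0.    ]
```

View pics/side7.png

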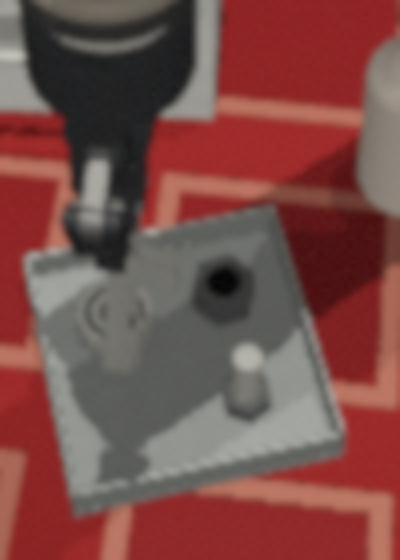

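```bash
python3 -m creep '[[[0.001,0,0,0,0,-0.008,0.03],[0,0,0,0,0,-0.016,0.03],[0,0,0,0,0,-0.02,0.03],[0,0,0,0,0,-0.02,0.03],[0,0,0,0,0,-0.016,0.03],[0,0,0,0,0,-0.012,0.03],[0,0,0,0,0,-0.005,0.03],[0,0,0,0,0,0,0.03]]]' 28; python3 go.py 0.6497 0.0778 0.365 93.5
python3 - <<'E'
from h import *
np.set_printoptions(precision=4,suppress=True)
a=np.radians(3.6);R=np.array([[np.cos(a),-np.sin(a)],[np.sin(a),np.cos(a)]]);b=np.array([.605,.071])
for n in("top","side"):
    C=cloud(load(n+"0.npz")).reshape(-1,3); L=(C[:,:2]-b)@R
    k=(abs(L[:,0])<.068)&(abs(L[:,1])<.048)
    P=np.c_[L[k],C[k,2]]
    f=P[(P[:,2]>.05)&(P[:,2]<.064)]; r=P[(P[:,2]>.070)&(P[:,2]<.08)]
    print(n,"floor z",np.median(f[:,2]),len(f)," race",len(r),np.median(r,0),r.min(0),r.max(0))
    # walls
    w=(abs(L[:,0])<.1)&(abs(L[:,1])<.07)&(C[:,2]>.105)&(C[:,2]<.118)
    q=L[w]; print("walls",len(q), np.percentile(q,[2,98],axis=0))
    q=C[(abs(L[:,0])<.13)&(abs(L[:,1]+.034)<.16)&(C[:,2]>.125)&(C[:,2]<.137)]
    LL=(q[:,:2]-np.array([.607,.037]))@R
    for lab,m,ax in(("+x",LL[:,0]>.08,0),("-x",LL[:,0]<-.08,0),("+y",LL[:,1]>.125,1),("-y",LL[:,1]<-.125,1)):
        z=LL[m]; print(lab,m.sum(),np.median(z[:,ax]),np.percentile(z[:,ax],[5,95]), "slope",np.degrees(np.polyfit(z[:,1-ax],z[:,ax],1)[0]))
E
```

```text
t: 12.12
eef_pos: [0.5181, 0.3826, 0.364]
tool_rot: [-0.001, 0.707, 0.707, -0.006]
contact_force: [-0.6, 0.1, -1.4]
gripper_width: 0.406
t 12.12 pos [0.5181 0.3826 0.364 ] ang 90.01 F [-0.6  0.1 -1.4] w 34.7
q [-0.8   0.38  0.09  1.56 -0.04  1.21  0.87]
shift [-3.048e+02  1.315e+02  1.000e-01] mm | 332.0 | turn [-0.0099  0.0077 -0.0609]
top floor z 0.05768139206932561 369  race 80 [-0.0077 -0.0098  0.0739] [-0.0302 -0.0363  0.07  ] [0.0187 0.0118 0.0791]
walls 280 [[-0.074  -0.0568]
 [ 0.0985  0.0548]]
+x 315 0.09827464046153234 [0.0837 0.1035] slope -0.33310886526084366
-x 296 -0.09548587615216174 [-0.0999 -0.0836] slope 0.08373997755435304
+y 184 0.13659557614483459 [0.1308 0.1406] slope 0.31353552401111834
-y 183 -0.1379454048234761 [-0.1419 -0.1316] slope -0.2037383350737657
side floor z 0.059952714322603975 299  race 127 [-0.0075 -0.0115  0.0749] [-0.034  -0.0382  0.07  ] [0.0167 0.0145 0.0798]
walls 370 [[-0.0762 -0.0555]
 [ 0.0957  0.0571]]
+x 340 0.0956422238627885 [0.0828 0.1011] slope -0.33652339273169685
-x 335 -0.09756125727850852 [-0.1024 -0.0831] slope 0.4971283761247409
+y 312 0.14008206141976665 [0.1328 0.1434] slope 0.13311814976145478
-y 208 -0.13488231103647402 [-0.1391 -0.1304] slope 0.04476788533240319
```

```bash
python3 -m creep '[[[-0.005,0.004,-0.006,-0.012,0.005,0,0.03],[-0.005,0.004,-0.006,-0.022,0.009,-0.001,0.03],[0,0,-0.006,-0.028,0.012,-0.001,0.03],[0,0,-0.006,-0.03,0.0125,-0.001,0.03],[0,0,-0.006,-0.03,0.0125,-0.001,0.03],[0,0,-0.006,-0.03,0.0125,-0.001,0.03],[0,0,-0.006,-0.03,0.0125,-0.001,0.03],[0,0,-0.006,-0.03,0.0125,-0.001,0.03],[0,0,-0.006,-0.028,0.012,-0.001,0.03],[0,0,-0.006,-0.022,0.012,-0.001,0.03],[0,0,0,-0.012,0.006,0,0.03],[0,0,0,0,0,0,0.03]]]' 28; python3 go.py 0.6497 0.0778 0.365 93.6
```

```text
t: 13.12
eef_pos: [0.645, 0.1031, 0.3568]
tool_rot: [-0.005, 0.681, 0.732, -0.01]
contact_force: [0.9, 0.2, -1.3]
gripper_width: 0.405
t 13.12 pos [0.645  0.1031 0.3568] ang 94.12 F [ 0.9  0.2 -1.3] w 34.6
q [-0.39  0.41  0.18  1.54 -0.07  1.21  1.45]
shift [-25.7   2.7  -8.1] mm | 27.0 | turn [-0.022   0.0067  0.0089]
```

```bash
python3 -m creep '[[[-0.011,0.003,0.005,-0.014,0.001,0,0.03],[-0.011,0.003,0.004,-0.01,0.001,0,0.03],[0,0,0,-0.002,0,0,0.03],[0,0,0,0,0,0,0.03],[0,0,0,0,0,0,0.03]]]' 28; python3 go.py 0.6497 0.0778 0.265 93.6
python3 - <<'E'
from station import *
from h import *
np.set_printoptions(precision=4,suppress=True)
for n in("top","side"):
    c=read_camera(n);np.savez(f"{n}8.npz",**c)
    crop(c,*((250,120,380,220) if n=="top" else (220,120,350,300)),6 if n=="top" else 3.3,f"pics/{n}8.png")
    C=cloud(c).reshape(-1,3)
    k=(abs(C[:,0]-.65)<.03)&(abs(C[:,1]-.0778)<.04)
    for z in np.arange(.14,.24,.01):
        P=C[k&(C[:,2]>z)&(C[:,2]<=z+.01)]
        if len(P): print(n,round(z,3),len(P),"x",P[:,0].min(),np.median(P[:,0]),P[:,0].max(),"y",P[:,1].min(),np.median(P[:,1]),P[:,1].max())
E
```

```text
t: 13.53
eef_pos: [0.6466, 0.0797, 0.3542]
tool_rot: [-0.002, 0.683, 0.73, -0.0]
contact_force: [0.3, 0.1, -1.3]
gripper_width: 0.408
t 13.53 pos [0.6466 0.0797 0.3542] ang 93.79 F [ 0.3  0.1 -1.3] w 34.8
q [-0.35  0.4   0.19  1.57 -0.08  1.18  1.49]
shift [-2.3  3.2 89.2] mm | 89.3 | turn [-0.0028 -0.002   0.0034]
side 0.17 15 x 0.6350938109898472 0.6397821365564685 0.6482220482876124 y 0.08267095051150992 0.08943099595863828 0.09471992403015413
side 0.18 27 x 0.6357875467171155 0.6432929540822276 0.6530049113460104 y 0.08093551944659762 0.09359741492316731 0.09663778155845598
side 0.19 31 x 0.6353000121824312 0.6426317134489886 0.6551204579098199 y 0.06850571025031132 0.09307078649981729 0.09780521624229667
side 0.2 29 x 0.6371328842744816 0.6421317659247932 0.6514043814939371 y 0.06926851833775019 0.09352029223704358 0.09919135576801413
side 0.21 27 x 0.6378097019369803 0.6434130707411059 0.650939271239961 y 0.0676256205724308 0.09440015350916016 0.09753769994500834
side 0.22 19 x 0.6398766560201892 0.6430011159592817 0.6501926807351134 y 0.06670977184046689 0.09367509670603702 0.09894457933858994
side 0.23 23 x 0.638927237014898 0.6422653472195584 0.6497640022371405 y 0.0676500493495896 0.09412504787448232 0.09837301292043206
```

View pics/side8.png

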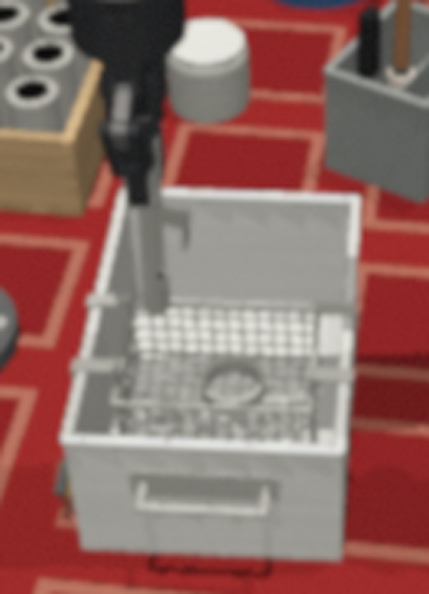

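View pics/top8.png

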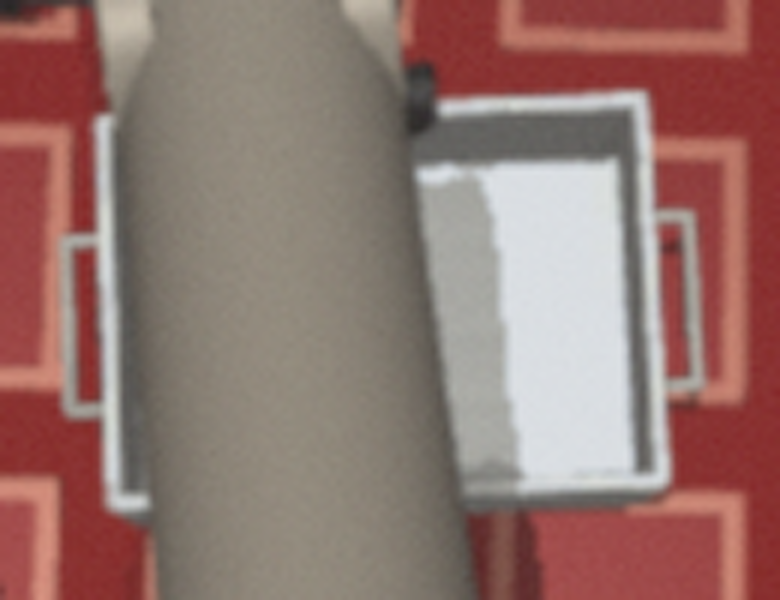

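```bash
python3 -m creep '[[[-0.003,-0.002,0.003,-0.002,0.003,0.012,0.03],[0,0,0,0,0,0.016,0.03],[0,0,0,0,0,0.012,0.03],[0,0,0,0,0,0.004,0.03],[0,0,0,0,0,0,0.03]]]' 28; python3 go.py 0.6497 0.0778 0.265 93.6
```

```text
t: 14.05
eef_pos: [0.6504, 0.0822, 0.3072]
tool_rot: [0.001, 0.682, 0.731, 0.002]
contact_force: [-0.8, 0.3, -0.8]
gripper_width: 0.403
t 14.05 pos [0.6504 0.0822 0.3072] ang 93.95 F [-0.8  0.3 -0.8] w 34.4
q [-0.35  0.44  0.18  1.61 -0.09  1.09  1.49]
shift [-4.4 -1.1 42.2] mm | 42.5 | turn [ 0.0032 -0.0015  0.0061]
```

```bash
python3 -m creep '[[[0.003,-0.002,0.006,-0.005,-0.001,0.01,0.03],[0,0,0,-0.001,0,0.012,0.03],[0,0,0,-0.001,0,0.012,0.03],[0,0,0,0,0,0.006,0.03],[0,0,0,0,0,0,0.03]]]' 28; python3 go.py 0.6497 0.0778 0.2455 93.6
```

```text
t: 14.47
eef_pos: [0.6502, 0.075, 0.2633]
tool_rot: [0.0, 0.684, 0.729, -0.0]
contact_force: [0.0, -0.3, -1.7]
gripper_width: 0.405
t 14.47 pos [0.6502 0.075  0.2633] ang 93.61 F [ 0.  -0.3 -1.7] w 34.6
q [-0.34  0.48  0.18  1.66 -0.1   1.01  1.5 ]
shift [ 2.9 -0.3 17.8] mm | 18.0 | turn [0.0006 0.0006 0.0002]
```

```bash
python3 -m creep '[[[0,0,0,0.002,0,0.006,0.03],[0,0,0,0,0,0.006,0.03],[0,0,0,0,0,0.002,0.03],[0,0,0,0,0,0,0.03],[0,0,0,0,0,0,0.03]]]' 28; python3 go.py 0.6497 0.0778 0.2455 93.6
python3 - <<'E'
from station import *
from h import *
for n in("side",):
    c=read_camera(n);np.savez(f"{n}9.npz",**c)
    crop(c,225,130,335,290,3.7,f"pics/{n}9.png")
E
```

```text
t: 14.88
eef_pos: [0.6503, 0.0773, 0.2478]
tool_rot: [0.0, 0.684, 0.729, 0.0]
contact_force: [0.4, -0.1, -0.9]
gripper_width: 0.405
t 14.88 pos [0.6503 0.0773 0.2478] ang 93.61 F [ 0.4 -0.1 -0.9] w 34.5
q [-0.34  0.5   0.17  1.67 -0.1   0.98  1.5 ]
shift [ 0.5 -0.5  2.3] mm | 2.4 | turn [0.0008 0.0005 0.0002]
```

View pics/side9.png

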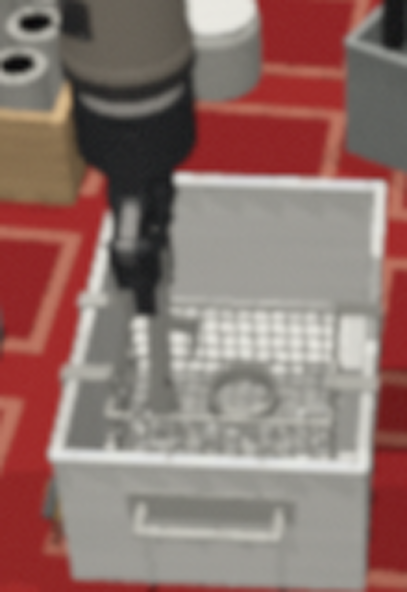

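```bash
python3 -m creep '[[[0,0,0,0,0,0.0015,0.03],[0,0,0,0,0,0,0.03]]]' 28; python3 -m creep '[[[0,0,0,0,0,0.001,0.03],[0,0,0,0,0,0,0.03]]]' 28
```

```text
t: 15.1
eef_pos: [0.6507, 0.0774, 0.247]
tool_rot: [0.001, 0.684, 0.729, 0.001]
contact_force: [-0.6, -0.1, -1.6]
gripper_width: 0.407
t: 15.27
eef_pos: [0.651, 0.0774, 0.2464]
tool_rot: [0.001, 0.684, 0.729, 0.001]
contact_force: [0.2, -0.4, -0.5]
gripper_width: 0.41
```

```bash
python3 -m creep '[[[0,0,0,0,0,0.0012,0.03],[0,0,0,0,0,0,0.03]]]' 28; python3 -m creep '[[[0,0,0,0,0,0.0012,0.03],[0,0,0,0,0,0,0.03]]]' 28
```

```text
t: 15.43
eef_pos: [0.6511, 0.0774, 0.2454]
tool_rot: [0.001, 0.684, 0.729, 0.001]
contact_force: [0.1, -0.2, -1.5]
gripper_width: 0.406
t: 15.6
eef_pos: [0.6511, 0.0774, 0.2441]
tool_rot: [0.001, 0.684, 0.729, 0.001]
contact_force: [-0.5, -1.0, -1.5]
gripper_width: 0.404
```

```bash
python3 -m creep '[[[0,0,0,0,0,0.001,0.03],[0,0,0,0,0,0,0.03]]]' 28; python3 -m creep '[[[0,0,0,0,0,0.001,0.03],[0,0,0,0,0,0,0.03]]]' 28
```

```text
t: 15.77
eef_pos: [0.6513, 0.0775, 0.2433]
tool_rot: [0.001, 0.684, 0.729, 0.002]
contact_force: [0.2, 0.0, -0.9]
gripper_width: 0.41
t: 15.93
eef_pos: [0.6518, 0.0776, 0.2431]
tool_rot: [0.002, 0.684, 0.729, 0.002]
contact_force: [0.9, -0.9, -1.6]
gripper_width: 0.406
```

```bash
python3 -m creep '[[[0.002,-0.001,0,0,-0.001,0.0015,0.03],[0,0,0,0,0,0,0.03]]]' 28; python3 -m creep '[[[0.001,-0.001,0,0,0,0.0015,0.03],[0,0,0,0,0,0,0.03]]]' 28; python3 go.py 0.6497 0.0778 0.2455 93.6
```

```text
t: 16.1
eef_pos: [0.6515, 0.0777, 0.2425]
tool_rot: [0.002, 0.684, 0.729, 0.002]
contact_force: [0.2, 0.1, -1.9]
gripper_width: 0.404
t: 16.27
eef_pos: [0.6518, 0.0778, 0.2416]
tool_rot: [0.002, 0.684, 0.729, 0.002]
contact_force: [-0.1, -0.4, -0.4]
gripper_width: 0.404
t 16.27 pos [0.6518 0.0778 0.2416] ang 93.61 F [-0.1 -0.4 -0.4] w 34.5
q [-0.34  0.51  0.17  1.67 -0.1   0.96  1.5 ]
shift [ 0.2 -2.1 -4. ] mm | 4.5 | turn [0.0061 0.001  0.0002]
```

```bash
python3 - <<'E'
from station import *
from h import *
np.set_printoptions(precision=4,suppress=True)
for n in("side",):
    c=read_camera(n);np.savez(f"{n}10.npz",**c)
    crop(c,235,170,315,270,6,f"pics/{n}10.png")
    for f in("side8","side9","side10"):
        c=load(f+".npz");C=cloud(c).reshape(-1,3)
        P=C[(abs(C[:,0]-.648)<.045)&(abs(C[:,1]-.0778)<.045)]
        # hook/lip and arm
        h=P[(P[:,0]<.637)&(P[:,2]>.11)]
        hh=h[h[:,2]>h[:,2].max()-.0] if len(h) else h
        print(f,"hook z pct",np.percentile(h[:,2],[5,50,90]) if len(h) else None)
    a=C[(abs(C[:,0]-.648)<.012)&(C[:,1]>.085)&(C[:,1]<.112)]
    for z in np.arange(.05,.19,.01):
        p=a[(a[:,2]>z)&(a[:,2]<=z+.01)]
        if len(p): print(round(z,2),len(p),p.min(0),np.median(p,0),p.max(0))
E
```

```text
side8 hook z pct [0.3114 0.5164 0.6623]
side9 hook z pct [0.2643 0.4459 0.5677]
side10 hook z pct [0.2652 0.4424 0.5626]
0.05 9 [0.6392 0.0857 0.057 ] [0.6432 0.094  0.0587] [0.6527 0.1105 0.0598]
0.06 9 [0.6371 0.0879 0.0613] [0.6506 0.0921 0.0677] [0.6586 0.1095 0.0698]
0.07 3 [0.6463 0.0853 0.0736] [0.6498 0.0911 0.0787] [0.6553 0.0916 0.0799]
0.08 16 [0.6451 0.0855 0.0804] [0.6515 0.0923 0.0854] [0.6577 0.0945 0.0897]
0.09 14 [0.6457 0.0898 0.09  ] [0.6507 0.0913 0.0951] [0.6567 0.0945 0.0989]
0.1 13 [0.6455 0.0875 0.1015] [0.6503 0.0914 0.1034] [0.6561 0.0929 0.1098]
0.11 14 [0.6447 0.0859 0.111 ] [0.6501 0.0901 0.1151] [0.6554 0.094  0.1188]
0.12 10 [0.6459 0.0905 0.1201] [0.6512 0.0914 0.1232] [0.6543 0.0943 0.1289]
0.13 16 [0.6446 0.0888 0.1301] [0.6508 0.0918 0.1328] [0.656  0.0946 0.1388]
0.14 19 [0.6378 0.0859 0.14  ] [0.6481 0.0906 0.1459] [0.655  0.0939 0.1493]
0.15 13 [0.6434 0.0893 0.1514] [0.6493 0.0915 0.1558] [0.6542 0.0936 0.1595]
0.16 3 [0.6405 0.0916 0.1607] [0.6455 0.0929 0.1619] [0.6507 0.0935 0.1676]
0.17 12 [0.6386 0.0943 0.1701] [0.6435 0.0994 0.1734] [0.655  0.1029 0.1783]
0.18 29 [0.6389 0.0938 0.18  ] [0.6482 0.106  0.1844] [0.6594 0.1108 0.1898]
0.19 27 [0.6385 0.0979 0.1905] [0.647  0.1069 0.1957] [0.6587 0.1104 0.1994]
```

View pics/side10.png

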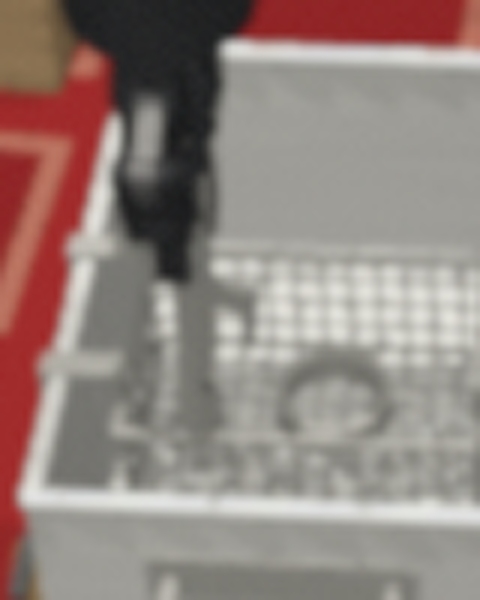

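```bash
python3 - <<'E'
from h import *
np.set_printoptions(precision=3,suppress=True)
def ht(f,p,a,tz):
    c=load(f);C=cloud(c).reshape(-1,3)
    d=np.array([-np.sin(np.radians(a)),np.cos(np.radians(a))]) # unused
    X=np.array([-np.sin(np.radians(a)),np.cos(np.radians(a))])  # tongs x = tool -y dir
    L=(C[:,:2]-p)@X ; T=(C[:,:2]-p)@np.array([np.cos(np.radians(a)),np.sin(np.radians(a))])
    k=(L>.010)&(L<.022)&(abs(T)<.007)&(abs(C[:,2]-(tz-.095))<.02)
    print(f,k.sum(),tz-np.percentile(C[k,2],[10,50,75,90,97]))
X=lambda a:None
ht("side3.npz",np.array([.4439,-.3472]),69.43,.3559)
ht("side4.npz",np.array([.5174,.3817]),90,.3082)
ht("side6.npz",np.array([.52,.3842]),90,.1895)
ht("side7.npz",np.array([.5203,.3843]),90,.2677)
ht("side8.npz",np.array([.6466,.0797]),93.8,.3542)
ht("side9.npz",np.array([.6503,.0773]),93.6,.2478)
ht("side10.npz",np.array([.6518,.0778]),93.6,.2416)
E
```

```text
side3.npz 12 [0.096 0.094 0.093 0.093 0.093]
side4.npz 44 [0.096 0.094 0.093 0.093 0.092]
side6.npz 36 [0.098 0.095 0.094 0.093 0.092]
side7.npz 40 [0.097 0.095 0.093 0.092 0.092]
side8.npz 20 [0.097 0.094 0.094 0.093 0.092]
side9.npz 21 [0.097 0.094 0.093 0.093 0.093]
side10.npz 19 [0.096 0.094 0.093 0.092 0.091]
```

```bash
python3 -m creep '[[[0.003,0,0,0,-0.001,0.002,0.03],[0,0,0,0,0,0,0.03]]]' 28;python3 -m creep '[[[0.002,0,0,0,-0.001,0.001,0.03],[0,0,0,0,0,0,0.03]]]' 28;  python3 go.py 0.6497 0.0778 0.2455 93.6
```

```text
t: 16.48
eef_pos: [0.6514, 0.0777, 0.24]
tool_rot: [0.002, 0.684, 0.729, 0.001]
contact_force: [0.4, 0.0, -1.3]
gripper_width: 0.408
t: 16.65
eef_pos: [0.651, 0.0776, 0.2394]
tool_rot: [0.002, 0.685, 0.729, 0.001]
contact_force: [0.2, 0.3, -0.6]
gripper_width: 0.407
t 16.65 pos [0.651  0.0776 0.2394] ang 93.6 F [ 0.2  0.3 -0.6] w 34.8
q [-0.34  0.51  0.17  1.68 -0.1   0.96  1.5 ]
shift [ 0.3 -1.2 -6.1] mm | 6.3 | turn [0.0043 0.0008 0.    ]
```

```bash
python3 - <<'E'
from h import *
np.set_printoptions(precision=3,suppress=True,linewidth=150)
def low(f,p,tz,z0=.165):
    c=load(f);C=cloud(c)
    k=(abs(C[...,0]-p[0])<.02)&(abs(C[...,1]-p[1])<.03)&(C[...,2]<tz-z0)&(C[...,2]>tz-.2)
    v,u=np.where(k)
    for i in np.unique(v):
        j=u[v==i]; print(f,i,[(int(q),*(int(round(x)) for x in (C[i,q]-[p[0],p[1],tz])*1000)) for q in j])
low("side8.npz",[.6466,.0797],.3542)
low("side7.npz",[.5203,.3843],.2677)
E
```

```text
side8.npz 208 [(270, -8, 4, -167), (271, -10, 1, -169)]
side8.npz 209 [(269, -7, 7, -168), (270, -8, 5, -170), (271, -11, 4, -170)]
side8.npz 210 [(267, -3, 14, -165), (269, -7, 11, -167), (270, -8, 4, -174), (271, -10, 3, -174)]
side8.npz 211 [(263, 6, 17, -166), (264, 4, 16, -167), (265, 1, 16, -167), (266, -1, 14, -168), (267, -3, 15, -167), (268, -6, 16, -166), (269, -7, 10, -171), (270, -8, 5, -176), (271, -11, 5, -176)]
side8.npz 212 [(263, 6, 17, -170), (264, 4, 15, -171), (265, 2, 14, -172), (266, -1, 15, -171), (267, -3, 13, -172), (268, -6, 16, -169), (269, -7, 13, -172), (270, -9, 8, -177), (271, -12, 10, -175)]
side8.npz 213 [(264, 4, 16, -174), (265, 2, 16, -173), (266, 0, 14, -175), (267, -2, 14, -175), (268, -5, 13, -175), (269, -7, 12, -177), (270, -8, 7, -181), (271, -11, 8, -180)]
side8.npz 214 [(266, 2, 9, -183), (267, -2, 12, -180), (268, -5, 15, -177), (269, -7, 12, -179)]
side7.npz 343 [(296, 10, 0, -169)]
side7.npz 344 [(305, -9, 2, -167)]
side7.npz 345 [(305, -9, 4, -167)]
side7.npz 346 [(305, -9, 3, -173)]
side7.npz 347 [(303, -6, 8, -169), (304, -8, 7, -169), (305, -9, 5, -173)]
side7.npz 348 [(303, -6, 9, -172), (304, -7, 8, -173), (305, -9, 5, -177)]
side7.npz 349 [(296, 8, 14, -169), (297, 6, 15, -168), (298, 4, 12, -172), (299, 2, 15, -166), (300, 0, 14, -168), (303, -6, 9, -175), (304, -7, 7, -178), (305, -9, 5, -181)]
side7.npz 350 [(296, 8, 15, -172), (297, 6, 14, -173), (298, 4, 15, -170), (299, 2, 16, -169), (300, 0, 15, -169), (301, -3, 15, -168), (302, -5, 16, -167), (303, -6, 10, -176), (304, -7, 8, -180)]
side7.npz 351 [(296, 8, 17, -172), (297, 6, 15, -175), (298, 4, 14, -177), (299, 2, 16, -172), (300, 0, 14, -175), (301, -3, 17, -170), (302, -4, 13, -176), (303, -5, 9, -183)]
side7.npz 352 [(301, -2, 16, -176), (302, -4, 15, -176)]
```

```bash
python3 - <<'E'
from h import *
from station import *
np.set_printoptions(precision=3,suppress=True,linewidth=150)
c=read_camera("side");np.savez("side11.npz",**c)
def low(f,p,tz,z0=.165):
    c=load(f);C=cloud(c)
    k=(abs(C[...,0]-p[0])<.016)&(abs(C[...,1]-p[1])<.03)&(C[...,2]<tz-z0)&(C[...,2]>tz-.2)
    v,u=np.where(k)
    for i in np.unique(v):
        j=u[v==i]; print(f,i,[(int(q),*(int(round(x)) for x in (C[i,q]-[p[0],p[1],tz])*1000)) for q in j])
low("side11.npz",[.651,.0776],.2394)
crop(c,245,200,295,260,10,"pics/side11.png")
from go import to
to([.65,.0778,.2455],93.6)
E
```

```text
side11.npz 235 [(274, -9, -22, -178)]
side11.npz 236 [(274, -10, -16, -175), (275, -11, -22, -182), (276, -13, -24, -183)]
side11.npz 237 [(274, -10, -16, -179)]
side11.npz 238 [(274, -11, -12, -178)]
side11.npz 239 [(264, 15, -6, -179), (272, -8, 0, -169), (273, -8, -11, -182), (274, -11, -11, -181), (275, -13, -11, -182)]
side11.npz 240 [(264, 14, -1, -177), (271, -7, 7, -166), (272, -9, 4, -169), (273, -8, -8, -183)]
side11.npz 243 [(265, 7, 15, -170), (266, 4, 17, -168), (267, 3, 13, -172), (268, 0, 14, -171), (270, -6, 14, -170), (271, -7, 8, -176), (273, -10, 2, -182)]
side11.npz 244 [(263, 14, 12, -178), (265, 8, 15, -174), (266, 5, 15, -175), (267, 3, 12, -177), (270, -5, 12, -176), (273, -12, 9, -179)]
side11.npz 246 [(263, 13, 17, -181), (268, 0, 16, -180), (271, -8, 15, -181), (272, -11, 16, -179), (273, -12, 13, -182)]
side11.npz 247 [(263, 12, 23, -178), (272, -11, 18, -180)]
side11.npz 248 [(267, 1, 24, -179), (272, -11, 21, -181)]
side11.npz 250 [(272, -12, 26, -183)]
t 16.7 pos [0.651 0.078 0.239] ang 93.6 F [1.1 0.5 1.8] w 34.6
q [-0.34  0.51  0.17  1.68 -0.1   0.96  1.5 ]
shift [ 0.2 -0.9 -6.1] mm | 6.2 | turn [ 0.004  0.001 -0.   ]
```

View pics/side11.png

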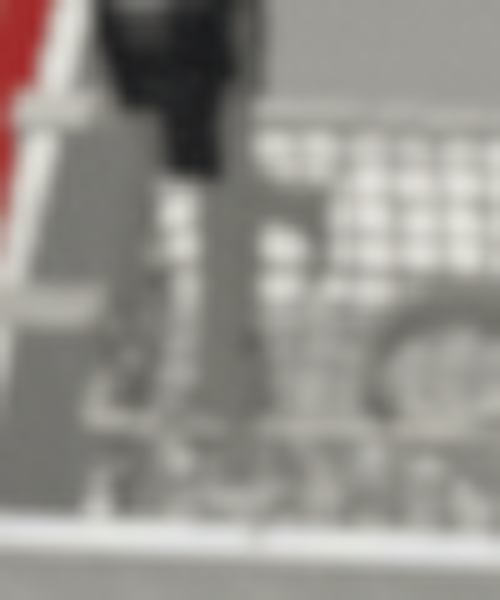

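```bash
python3 -m creep '[[[0,0,0,0,0,0,0.0345],[0,0,0,0,0,0,0.0355],[0,0,0,0,0,0,0.0365],[0,0,0,0,0,0,0.038],[0,0,0,0,0,0,0.04],[0,0,0,0,0,0,0.041],[0,0,0,0,0,0,0.041]]]' 28;  python3 go.py 0.651 0.0776 0.36 93.6
python3 - <<'E'
from h import *
from station import *
c=read_camera("side");np.savez("side12.npz",**c)
crop(c,235,180,315,270,6,"pics/side12.png")
E
```

```text
t: 17.28
eef_pos: [0.6487, 0.0773, 0.2365]
tool_rot: [-0.0, 0.685, 0.729, -0.001]
contact_force: [-0.6, -0.1, 1.2]
gripper_width: 0.478
t 17.28 pos [0.6487 0.0773 0.2365] ang 93.6 F [-0.6 -0.1  1.2] w 40.8
q [-0.34  0.51  0.17  1.68 -0.1   0.96  1.5 ]
shift [-1.000e-01  2.000e+00 -1.235e+02] mm | 123.5 | turn [-0.0025  0.0017  0.    ]
```

View pics/side12.png

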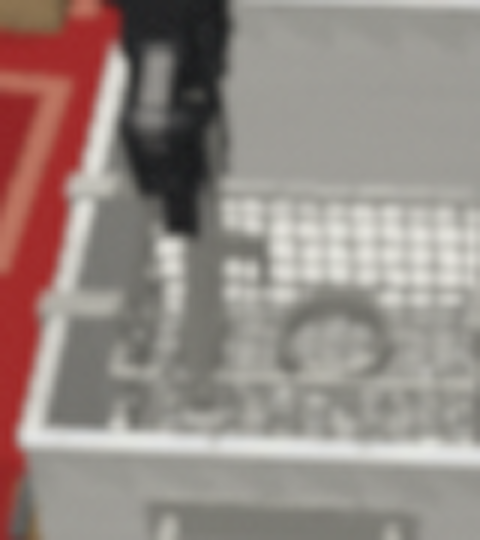

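```bash
python3 -m creep '[[[0,0,0,0,0,-0.006,0.041],[0,0,0,0,0,-0.008,0.041],[0,0,0,0,0,-0.006,0.041],[0,0,0,0,0,0,0.041]]]' 28;  python3 go.py 0.6487 0.0773 0.36 93.6
```

```text
t: 17.67
eef_pos: [0.6485, 0.0773, 0.2583]
tool_rot: [-0.0, 0.685, 0.729, -0.002]
contact_force: [0.5, 0.6, 0.1]
gripper_width: 0.477
t 17.67 pos [0.6485 0.0773 0.2583] ang 93.6 F [0.5 0.6 0.1] w 40.8
q [-0.34  0.49  0.18  1.66 -0.1   1.    1.5 ]
shift [  -0.2   -0.2 -101.7] mm | 101.7 | turn [-0.0034  0.0019 -0.    ]
```

```bash
python3 -m creep '[[[-0.003,0.002,0,0,0,-0.008,0.041],[0,0,0,0,0,-0.008,0.041],[0,0,0,0,0,-0.01,0.041],[0,0,0,0,0,-0.016,0.041],[0,0,0,0,0,-0.02,0.041],[0,0,0,0,0,-0.02,0.041],[0,0,0,0,0,-0.014,0.041],[0,0,0,0,0,-0.005,0.041],[0,0,0,0,0,0,0.041]]]' 28;  python3 go.py 0.526 -0.043 0.355 93.6
python3 - <<'E'
from h import *
from station import *
c=read_camera("side");np.savez("side13.npz",**c)
crop(c,225,110,335,270,3.7,"pics/side13.png")
E
```

```text
t: 18.42
eef_pos: [0.6483, 0.0768, 0.3707]
tool_rot: [0.001, 0.685, 0.729, 0.001]
contact_force: [0.5, 0.5, -0.7]
gripper_width: 0.48
t 18.42 pos [0.6483 0.0768 0.3707] ang 93.57 F [ 0.5  0.5 -0.7] w 41.0
q [-0.35  0.39  0.19  1.54 -0.08  1.21  1.49]
shift [-111.9 -129.6   15.2] mm | 171.9 | turn [ 0.003  -0.0007 -0.0005]
```

View pics/side13.png

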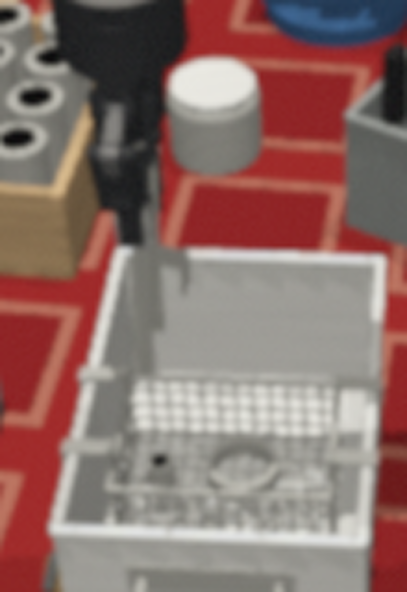

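```bash
python3 -m creep '[[[0.003,0,0,-0.01,-0.012,0,0.041],[0,0,0,-0.016,-0.0185,0,0.041],[0,0,0,-0.018,-0.02,0,0.041],[0,0,0,-0.018,-0.02,0,0.041],[0,0,0,-0.018,-0.02,0,0.041],[0,0,0,-0.016,-0.018,0,0.041],[0,0,0,-0.01,-0.012,0,0.041],[0,0,0,-0.004,-0.004,0,0.041],[0,0,0,0,0,0,0.041]]]' 28;  python3 go.py 0.529 -0.0445 0.355 93.6
```

```text
t: 19.22
eef_pos: [0.5219, -0.044, 0.3602]
tool_rot: [-0.006, 0.684, 0.73, -0.005]
contact_force: [-0.1, 0.6, -0.6]
gripper_width: 0.48
t 19.22 pos [ 0.5219 -0.044   0.3602] ang 93.75 F [-0.1  0.6 -0.6] w 41.0
q [-0.24  0.18  0.24  1.85 -0.05  1.13  1.65]
shift [-0.9  7.2  5.1] mm | 8.9 | turn [-0.0153 -0.0011  0.0027]
```

```bash
python3 -m creep '[[[-0.015,-0.001,0.003,-0.001,0.007,0.01,0.041],[0,0,0,0,0,0.012,0.041],[0,0,0,0,0,0.012,0.041],[0,0,0,0,0,0.008,0.041],[0,0,0,0,0,0,0.041],[0,0,0,0,0,0,0.041]]]' 28;  python3 go.py 0.529 -0.0445 0.25 93.6
python3 - <<'E'
from h import *
from station import *
for n in("side","top"):
    c=read_camera(n);np.savez(n+"14.npz",**c)
    crop(c,*((240,110,380,270) if n=="side" else (300,140,400,260)),3.7 if n=="side" else 5,f"pics/{n}14.png")
E
```

```text
t: 19.72
eef_pos: [0.5322, -0.0398, 0.3147]
tool_rot: [-0.0, 0.683, 0.73, 0.0]
contact_force: [0.4, -0.3, -1.1]
gripper_width: 0.478
t 19.72 pos [ 0.5322 -0.0398  0.3147] ang 93.85 F [ 0.4 -0.3 -1.1] w 40.8
q [-0.24  0.23  0.23  1.89 -0.06  1.02  1.66]
shift [-4.6 -3.5 64.7] mm | 65.0 | turn [ 0.0001 -0.0014  0.0043]
```

View pics/side14.png

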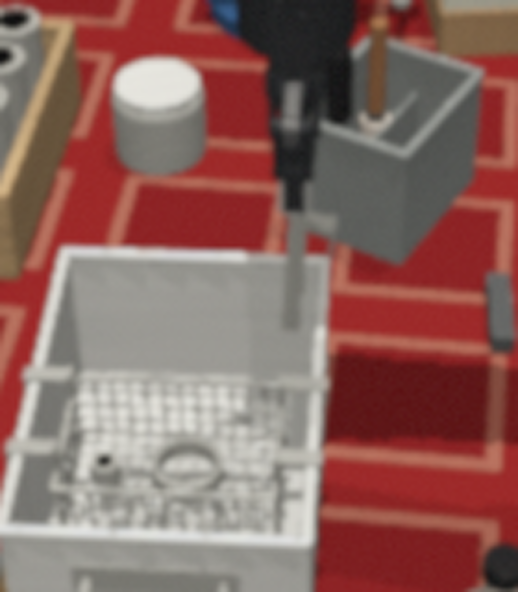

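View pics/top14.png

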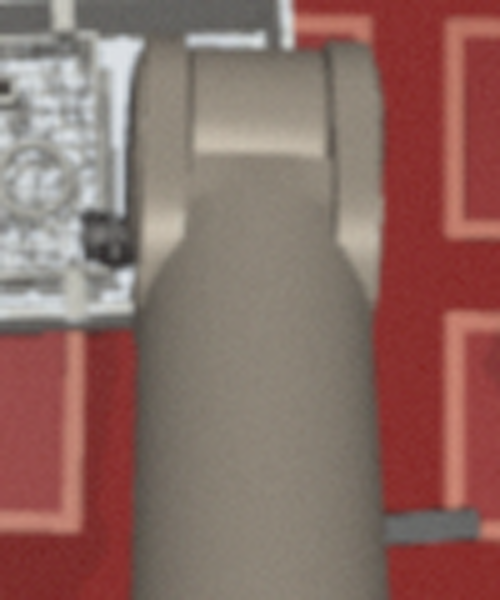

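```bash
cat > meas.py <<'E'
from h import *
np.set_printoptions(precision=1,suppress=True,linewidth=150)
a=np.radians(3.6);R=np.array([[np.cos(a),-np.sin(a)],[np.sin(a),np.cos(a)]]);b=np.array([.607,.0375])
def m(f,p,tz):
    C=cloud(load(f)).reshape(-1,3);L=np.c_[(C[:,:2]-b)@R,C[:,2]]*1000
    g=(np.array(p)-b)@R*1000; tz*=1000; print("tcp local",g)
    k=(abs(L[:,0]-g[0])<40)&(abs(L[:,1]-g[1])<40)&(L[:,2]>60)
    hk=k&(L[:,0]<g[0]-8)&(abs(L[:,2]-(tz-104))<16)
    P=L[hk]; print("hook n",len(P),"x",np.percentile(P[:,0],[0,5,50,100]),"y",np.percentile(P[:,1],[2,50,98]),"z-tcp",np.percentile(P[:,2],[0,2,50,95,100])-tz)
    for lo,hi in((-180,-165),(-165,-150),(-150,-135),(-135,-120),(-120,-110)):
        q=L[k&(L[:,2]>tz+lo)&(L[:,2]<tz+hi)]
        if len(q): print("arm",lo,len(q),"x",np.percentile(q[:,0],[3,50,97]),"y",np.percentile(q[:,1],[3,50,97]),q[:,2].min()-tz)
    r=(abs(L[:,2]-130)<5)&(L[:,0]<-80)&(abs(L[:,1]+77)<60)
    if f.startswith("side"): print("rim",r.sum(),"x",np.percentile(L[r,0],[3,25,50,75,97]), "slope",np.polyfit(L[r,1],L[r,0],1))
E
python3 -c "
from meas import *
m('side14.npz',[.5322,-.0398],.3147)"
```

```text
tcp local [-79.5 -72.5]
hook n 48 x [-106.8 -106.7 -100.   -88.4] y [-79.6 -68.6 -62. ] z-tcp [-117.4 -114.4  -95.6  -92.4  -90.6]
arm -180 21 x [-85.1 -79.2 -71.5] y [-90.  -50.  -46.8] -175.3028435990164
arm -165 31 x [-85.  -79.3 -71.5] y [-91.6 -50.3 -46.2] -164.853505582359
arm -150 25 x [-85.  -79.5 -74.1] y [-91.1 -50.4 -48.1] -148.99577060032016
arm -135 25 x [-84.7 -79.3 -74.1] y [-55.2 -51.7 -47.1] -134.84750278318322
arm -120 15 x [-106.7  -81.8  -76.8] y [-64.9 -54.  -49.5] -119.64129843445676
rim 103 x [-517.2 -100.7  -98.4  -96.2  -88.2] slope [  -0.7 -169.8]
```

```bash
python3 -m creep '[[[0,-0.001,0.004,-0.0045,-0.0035,0.012,0.041],[0,0,0,0,0,0.014,0.041],[0,0,0,0,0,0.012,0.041],[0,0,0,0,0,0.006,0.041],[0,0,0,0,0,0,0.041],[0,0,0,0,0,0,0.041]]]' 28;  python3 go.py 0.529 -0.0445 0.258 93.6
```

```text
t: 20.32
eef_pos: [0.5324, -0.044, 0.2742]
tool_rot: [0.003, 0.684, 0.729, 0.004]
contact_force: [-0.3, -0.5, -0.4]
gripper_width: 0.48
t 20.32 pos [ 0.5324 -0.044   0.2742] ang 93.67 F [-0.3 -0.5 -0.4] w 41.0
q [-0.22  0.28  0.23  1.94 -0.08  0.92  1.68]
shift [-0.3 -3.5 16.1] mm | 16.5 | turn [ 0.0094 -0.0006  0.0012]
```

```bash
python3 -m creep '[[[0.009,0,0.001,0,-0.0035,0.006,0.041],[0,0,0,0,0,0.005,0.041],[0,0,0,0,0,0,0.041],[0,0,0,0,0,0,0.041]]]' 28;  python3 go.py 0.529 -0.0445 0.258 93.6
python3 - <<'E'
from station import *
from go import *
import numpy as np
c=read_camera("side");np.savez("side15.npz",**c)
from meas import *
o=get_obs(); m("side15.npz",o["eef_pos"][:2],o["eef_pos"][2])
crop(c,260,130,360,250,5,"pics/side15.png")
E
```

```text
t: 20.65
eef_pos: [0.5298, -0.0441, 0.2644]
tool_rot: [0.001, 0.684, 0.729, 0.001]
contact_force: [0.6, 0.9, 0.2]
gripper_width: 0.478
t 20.65 pos [ 0.5298 -0.0441  0.2644] ang 93.62 F [0.6 0.9 0.2] w 40.8
q [-0.22  0.29  0.22  1.95 -0.08  0.91  1.68]
shift [-0.3 -0.9  6.4] mm | 6.4 | turn [ 0.0031 -0.0007  0.0003]
tcp local [-82.2 -76.6]
hook n 46 x [-109.8 -109.6 -101.8  -90.8] y [-84.8 -72.  -65. ] z-tcp [-118.6 -118.4  -95.7  -93.1  -91.7]
arm -180 10 x [-84.2 -79.  -73.4] y [-55.6 -54.7 -50.4] -173.52978345221194
arm -165 31 x [-87.7 -81.6 -73.4] y [-94.6 -55.5 -50.4] -164.9553349892385
arm -150 34 x [-102.2  -85.6  -76.2] y [-96.  -56.6 -51.2] -149.979604037478
arm -135 65 x [-101.4  -96.5  -76.3] y [-105.1  -58.   -41.5] -134.99496149678407
arm -120 14 x [-107.3  -84.2  -78.8] y [-70.6 -57.6 -55.5] -119.95937283590064
rim 87 x [-102.3 -100.6  -98.4  -96.   -83. ] slope [  -0.5 -137.4]
```

View pics/side15.png

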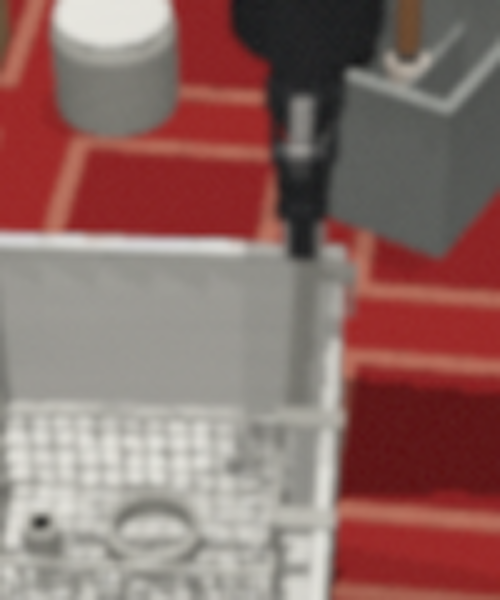

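```bash
python3 -m creep '[[[0.003,0,0,0,-0.001,0.006,0.041],[0,0,0,0,0,0.006,0.041],[0,0,0,0,0,0.004,0.041],[0,0,0,0,0,0,0.041]]]' 28;  python3 go.py 0.529 -0.0445 0.228 93.6
```

```text
t: 21.03
eef_pos: [0.529, -0.0441, 0.2473]
tool_rot: [0.0, 0.684, 0.729, 0.001]
contact_force: [-0.2, 0.4, -0.0]
gripper_width: 0.477
t 21.03 pos [ 0.529  -0.0441  0.2473] ang 93.62 F [-0.2  0.4 -0. ] w 40.7
q [-0.22  0.31  0.22  1.97 -0.09  0.87  1.68]
shift [-0.4 -0.1 19.3] mm | 19.3 | turn [ 0.0011 -0.0008  0.0003]
```

```bash
python3 -m creep '[[[0.001,0,0,0,0,0.006,0.041],[0,0,0,0,0,0.006,0.041],[0,0,0,0,0,0.003,0.041],[0,0,0,0,0,0,0.041]]]' 28;  python3 go.py 0.529 -0.0445 0.228 93.6
python3 - <<'E'
from station import *
from go import *
import numpy as np
c=read_camera("side");np.savez("side16.npz",**c)
from meas import *
o=get_obs(); m("side16.npz",o["eef_pos"][:2],o["eef_pos"][2])
crop(c,280,150,360,250,6,"pics/side16.png")
E
```

```text
t: 21.37
eef_pos: [0.5289, -0.0441, 0.2302]
tool_rot: [-0.001, 0.684, 0.729, -0.0]
contact_force: [0.1, -0.8, -0.2]
gripper_width: 0.481
t 21.37 pos [ 0.5289 -0.0441  0.2302] ang 93.62 F [ 0.1 -0.8 -0.2] w 41.1
q [-0.21  0.33  0.22  1.98 -0.1   0.84  1.69]
shift [-0.4  0.1  2.2] mm | 2.2 | turn [-0.0009 -0.0008  0.0003]
tcp local [-83.  -76.6]
hook n 87 x [-110.4 -110.2  -99.7  -91.5] y [-111.9  -70.4  -40.2] z-tcp [-118.8 -118.   -98.6  -92.1  -90.6]
arm -180 9 x [-97.5 -84.4 -76. ] y [-85.4 -52.8 -49.8] -170.19962728082757
arm -165 18 x [-100.4  -83.   -76. ] y [-76.3 -54.  -50.4] -164.98844319715346
arm -150 7 x [-86.9 -84.1 -79.2] y [-57.  -56.1 -53.8] -140.3276182941176
arm -135 24 x [-90.4 -84.1 -78.6] y [-94.1 -57.4 -52.9] -133.84485662782964
arm -120 19 x [-110.4  -89.2  -78.9] y [-79.6 -58.1 -53.5] -118.8469311831543
rim 100 x [-109.9 -101.3  -98.9  -96.4  -84.1] slope [  -0.2 -116.5]
```

View pics/side16.png

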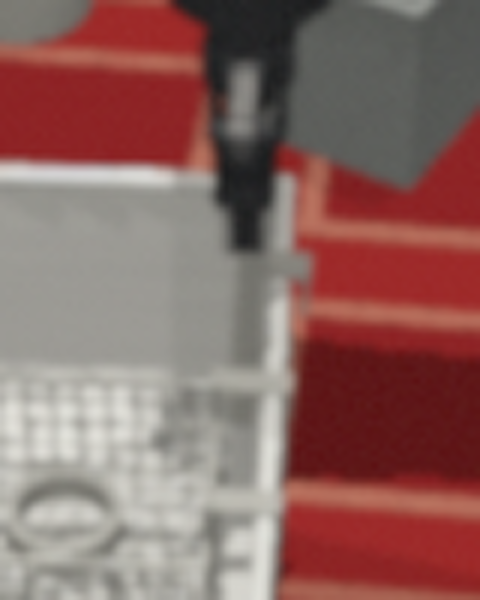

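```bash
python3 -m creep '[[[-0.001,-0.001,0,0,-0.0015,0.002,0.041],[0,0,0,0,-0.0015,0,0.041],[0,0,0,0,0,0,0.041]]]' 28; python3 -m creep '[[[0,0,0,0,0,0.0015,0.041],[0,0,0,0,0,0,0.041]]]' 28; python3 -m creep '[[[0,0,0,0,0,0.0012,0.041],[0,0,0,0,0,0,0.041]]]' 28
```

```text
t: 21.67
eef_pos: [0.5264, -0.0444, 0.2288]
tool_rot: [0.001, 0.684, 0.729, 0.001]
contact_force: [0.6, 0.3, -1.1]
gripper_width: 0.481
t: 21.83
eef_pos: [0.5271, -0.0442, 0.2281]
tool_rot: [0.002, 0.684, 0.729, 0.001]
contact_force: [0.0, -0.3, -1.4]
gripper_width: 0.483
t: 22.0
eef_pos: [0.5277, -0.044, 0.2275]
tool_rot: [0.002, 0.684, 0.729, 0.002]
contact_force: [-0.6, 0.4, -0.8]
gripper_width: 0.482
```

```bash
python3 -m creep '[[[0.004,0,0,0,-0.001,0.0015,0.041],[0,0,0,0,0,0,0.041]]]' 28; python3 -m creep '[[[0.002,0,0,0,-0.001,0.0015,0.041],[0,0,0,0,0,0,0.041]]]' 28; python3 -m creep '[[[0.002,0,0,0,-0.0005,0.0015,0.041],[0,0,0,0,0,0,0.041]]]' 28; python3 go.py 0.526 -0.0445 0.226 93.6
```

```text
t: 22.17
eef_pos: [0.5276, -0.0439, 0.2267]
tool_rot: [0.001, 0.684, 0.729, 0.002]
contact_force: [-0.8, 0.5, -0.2]
gripper_width: 0.476
t: 22.33
eef_pos: [0.5273, -0.0439, 0.2256]
tool_rot: [0.001, 0.684, 0.729, 0.001]
contact_force: [0.8, 0.2, 0.9]
gripper_width: 0.478
t: 22.5
eef_pos: [0.5271, -0.0439, 0.2244]
tool_rot: [0.001, 0.684, 0.729, 0.001]
contact_force: [0.2, 0.7, 1.6]
gripper_width: 0.478
t 22.5 pos [ 0.5271 -0.0439  0.2244] ang 93.64 F [0.2 0.7 1.6] w 40.9
q [-0.21  0.34  0.21  1.99 -0.1   0.82  1.69]
shift [-0.6 -1.1 -1.6] mm | 2.0 | turn [ 0.0026 -0.0003  0.0008]
```

```bash
python3 - <<'E'
from station import *
from go import *
import numpy as np
c=read_camera("side");np.savez("side17.npz",**c)
from meas import *
o=get_obs(); print(o["contact_force"]); m("side17.npz",o["eef_pos"][:2],o["eef_pos"][2])
crop(c,280,150,360,250,6,"pics/side17.png")
E
```

```text
[1.7 0.1 2.9]
tcp local [-84.9 -76.2]
hook n 81 x [-113.1 -112.8 -100.4  -93.2] y [-112.1  -71.7  -39.9] z-tcp [-118.7 -112.1  -92.1  -88.9  -88.1]
arm -165 12 x [-100.5  -87.1  -84.2] y [-59.3 -55.2 -52.5] -163.4761685879556
arm -150 2 x [-86.7 -85.7 -84.6] y [-57.6 -53.4 -49.2] -145.82850393482795
arm -135 18 x [-92.6 -89.5 -84.1] y [-78.  -56.8 -53.8] -134.76753347719892
arm -120 15 x [-113.1  -89.5  -84. ] y [-95.  -57.4 -55.5] -119.7122403769533
rim 111 x [-112.6 -101.6  -99.2  -96.5  -84.8] slope [  -0.4 -134.4]
```

View pics/side17.png

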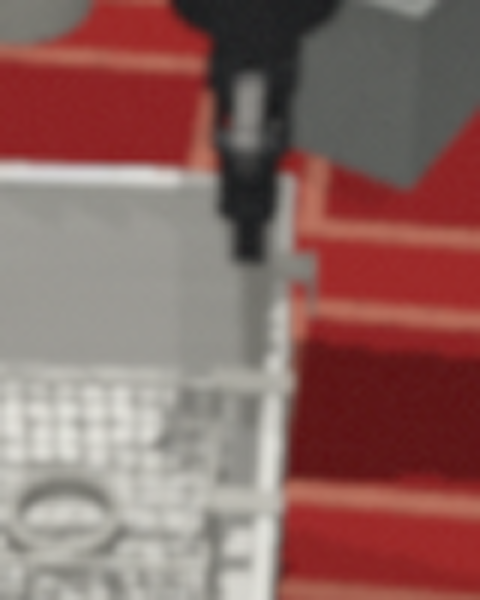

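```bash
python3 -m creep '[[[0,0,0,0,0,-0.001,0.041],[0,0,0,0,0,0,0.042],[0,0,0,0,0,0,0.043],[0,0,0,0,0,0,0.044],[0,0,0,0,0,0,0.045],[0,0,0,0,0,0,0.047],[0,0,0,0,0,0,0.05],[0,0,0,0,0,0,0.055],[0,0,0,0,0,0,0.06],[0,0,0,0,0,0,0.065],[0,0,0,0,0,0,0.065]]]' 28; python3 go.py 0.527 -0.044 0.30 93.6
python3 - <<'E'
from station import *
from go import *
import numpy as np
c=read_camera("side");np.savez("side18.npz",**c)
from meas import *
o=get_obs(); m("side18.npz",o["eef_pos"][:2],o["eef_pos"][2])
crop(c,280,150,360,250,6,"pics/side18.png")
E
```

```text
t: 23.47
eef_pos: [0.5243, -0.0445, 0.2232]
tool_rot: [-0.001, 0.684, 0.729, -0.002]
contact_force: [0.4, 0.2, 0.6]
gripper_width: 0.76
t 23.47 pos [ 0.5243 -0.0445  0.2232] ang 93.61 F [0.4 0.2 0.6] w 64.9
q [-0.21  0.34  0.22  2.   -0.1   0.82  1.69]
shift [  0.3   2.4 -76.8] mm | 76.8 | turn [-0.0043  0.0003  0.0002]
tcp local [-87.7 -76.6]
hook n 52 x [-113.1 -112.9 -101.7  -97. ] y [-107.3  -69.7  -43.2] z-tcp [-114.3 -109.8  -91.1  -88.5  -88.1]
arm -165 15 x [-100.6  -89.9  -84.4] y [-57.9 -50.6 -45.7] -163.18421377682523
arm -150 5 x [-89.7 -87.2 -84.4] y [-51.8 -48.7 -47. ] -148.2410766814471
arm -135 14 x [-92.8 -89.6 -84.4] y [-103.5  -52.7  -47.7] -133.5810594890561
arm -120 14 x [-105.1  -89.7  -84.3] y [-63.5 -53.6 -50.6] -119.68783033155914
rim 92 x [-112.8 -102.1 -100.   -96.8  -86.2] slope [  -0.4 -134.6]
```

View pics/side18.png

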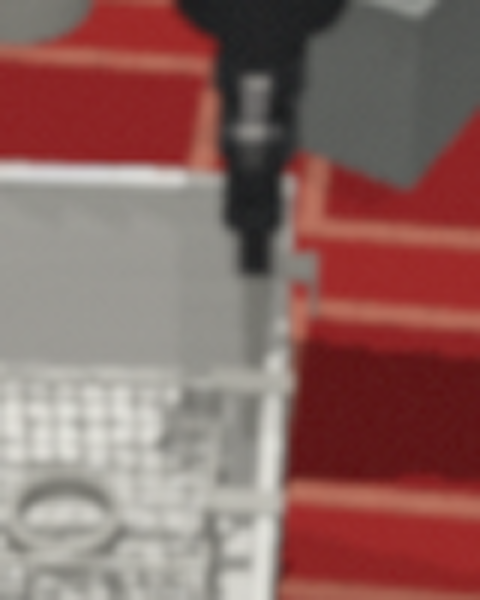

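```bash
python3 -m creep '[[[0,0,0,0,0,-0.006,0.07],[0,0,0,0,0,-0.008,0.07],[0,0,0,0,0,-0.006,0.07],[0,0,0,0,0,0,0.07]]]' 28; python3 go.py 0.527 -0.0445 0.34 93.6
```

```text
t: 23.85
eef_pos: [0.5243, -0.0446, 0.2451]
tool_rot: [-0.002, 0.685, 0.729, -0.002]
contact_force: [0.1, -0.4, -0.8]
gripper_width: 0.815
t 23.85 pos [ 0.5243 -0.0446  0.2451] ang 93.6 F [ 0.1 -0.4 -0.8] w 69.6
q [-0.22  0.31  0.22  1.98 -0.09  0.87  1.68]
shift [ -0.1   2.2 -94.9] mm | 94.9 | turn [-0.005   0.0004  0.0001]
```

```bash
python3 -m creep '[[[0,0,0,0,0,-0.01,0.075],[0,0,0,0,0,-0.014,0.075],[0,0,0,0,0,-0.02,0.075],[0,0,0,0,0,-0.025,0.075],[0,0,0,0,0,-0.03,0.075],[0,0,0,0,0,-0.03,0.075],[0,0,0,0,0,-0.015,0.075],[0,0,0,0,0,0,0.075]]]' 28; python3 go.py 0.50 -0.30 0.40 93.6
```

```text
t: 24.52
eef_pos: [0.5238, -0.0449, 0.401]
tool_rot: [-0.001, 0.685, 0.729, -0.002]
contact_force: [0.8, 0.2, -0.1]
gripper_width: 0.879
t 24.52 pos [ 0.5238 -0.0449  0.401 ] ang 93.56 F [ 0.8  0.2 -0.1] w 75.1
q [-0.25  0.14  0.24  1.8  -0.04  1.21  1.64]
shift [-253.1  -39.6    1.3] mm | 256.2 | turn [-0.0042  0.0005 -0.0007]
```

Move the arm aside so that both cameras see the tank.

```bash
python3 -m creep '[[[0,0,0,-0.015,-0.001,0,0.075],[0,0,0,-0.028,-0.002,0,0.075],[0,0,0,-0.03,-0.002,0,0.075],[0,0,0,-0.03,-0.002,0,0.075],[0,0,0,-0.03,-0.002,0,0.075],[0,0,0,-0.03,-0.002,0,0.075],[0,0,0,-0.03,-0.002,0,0.075],[0,0,0,-0.03,-0.002,0,0.075],[0,0,0,-0.015,0,0,0.075],[0,0,0,0,0,0,0.075]]]' 28
python3 - <<'E'
from station import *
from h import *
for n in("side","top"):
    c=read_camera(n);np.savez(n+"19.npz",**c)
    crop(c,*((225,140,355,300) if n=="side" else (250,120,380,220)),3.7 if n=="side" else 6,f"pics/{n}19.png")
    cv2.imwrite(f"pics/{n}19f.png",c["color"][:,:,::-1])
E
```

```text
t: 25.35
eef_pos: [0.5221, -0.2903, 0.3983]
tool_rot: [-0.003, 0.682, 0.732, -0.001]
contact_force: [0.0, 1.0, 0.3]
gripper_width: 0.881
```

View pics/side19.png

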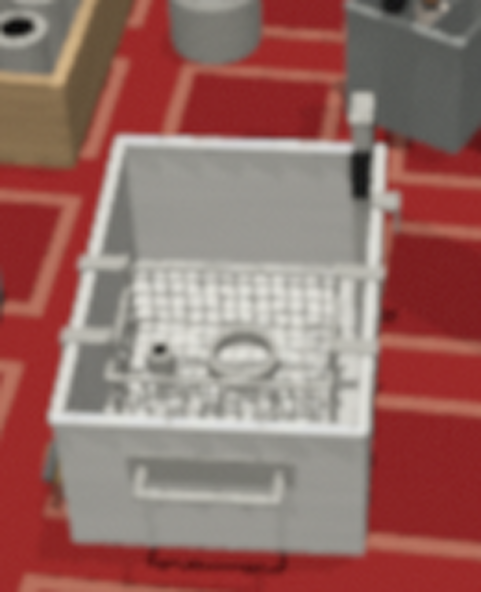

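View pics/top19.png

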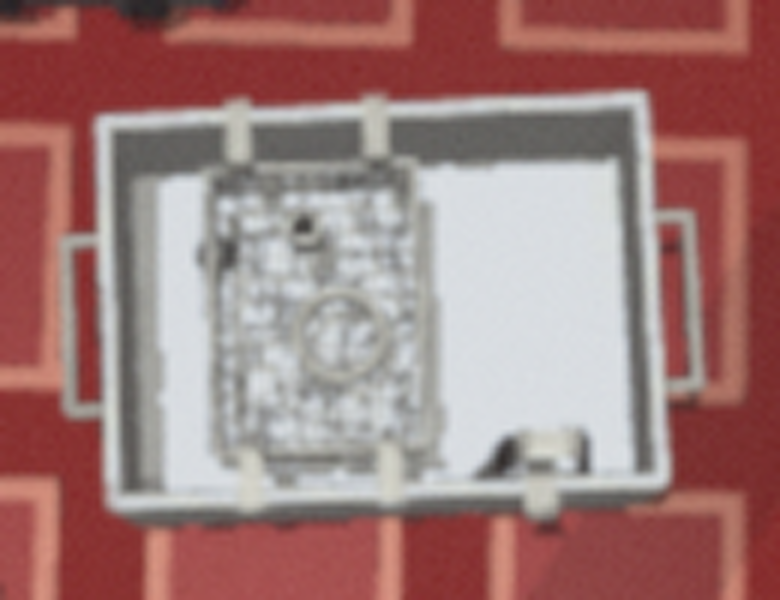

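View pics/top19f.png

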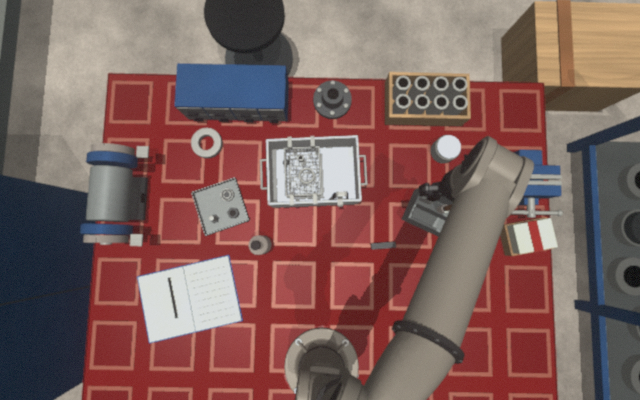

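```bash
python3 -m creep '[[[0,0,0,0,0,0,0.075],[0,0,0,0,0,0,0.075]]]' 28; python3 -c "
from station import *
print(hand_in())"
```

```text
t: 25.62
eef_pos: [0.5231, -0.2841, 0.3976]
tool_rot: [-0.004, 0.679, 0.734, -0.0]
contact_force: [0.3, 0.5, -0.1]
gripper_width: 0.877
the job is handed in; nothing more can be done
None
```

The job is done and handed in at 25.6 s of the 58 s allowed. I took the tongs from the caddy and used them to lift the bush out of the tray. I stood it on the basket floor, clear of the race, then hung the tongs by their hook over the tank's near long rim, beside the basket.

**Last checks:** Pictures from both cameras show the bush upright in the basket. The tongs hang with their arms inside the tank and the hook lip outside. The race, the parts left in the tray and everything else show no sign of having moved. The gripper is open, well clear and touching nothing.

**One disagreement:** When I set the bush down, I expected contact at a tool height of about 0.2445 m. The wrist force showed it clearly only at about 0.239 m. The tool then sank about 3 mm on release, so the bush may have slid up a few millimetres in the jaws against the floor. It was standing on the floor, with a light load on it, before the jaws opened.

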